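# Make up two grinder spindles in order

### The arm

A 6-joint arm with a two-finger parallel gripper is mounted at the origin on the work surface. World frame = base frame: x ahead of the robot, y to its left, z up, the work surface at z = 0. Lengths are in mm, angles in rad, forces in N, time in s.
With the tool pointing down it reaches from about 400 to 925 mm from the base axis. Payload 12.5 kg.
Tool frame: the origin (TCP) lies at the very end of the fingers, on their centre line; the grasp point (between the pads) lies 19 mm behind it; z points along the fingers, y is the line along which they close (so a half turn about z gives the same grasp; the last joint's range is limited). The gripper opens to 95 mm and grips with 3 to 60 N. Pads are 20 mm wide; open, the fingers measure 119 mm over their backs; the gripper's body (75 mm by 180 mm) begins 59 mm behind the grasp point.
Start: joints at [-1.402, 0.491, 1.559, -0, 1.092, -0.106], TCP at [169.619, -601.561, 214.661] pointing down, gripper open.
Joint ranges: [-3.1, 3.1], [-0.84, 2.19], [0.05, 2.79], [-1.13, 4.28], [0.06, 2.93], [-2.69, 2.69]. Speed limits (rad/s): [2.22, 2.22, 2.79, 3.14, 3.14, 3.14].

### API

Orientations are given as [roll, pitch, yaw] about the fixed x, y, z axes, in that order (R = Rz(yaw) Ry(pitch) Rx(roll)).
In Python, from cell import * gives the robot as it stands.
- The arm moves only by the tool step_arm, never from a script. Its argument "plan" is a list of rows, each an object of numbers: "x", "y", "z": the shift along the tool's x, y, z in units of 25 mm (1.0 is 25 mm); "rx", "ry", "rz": the turn, a rotation vector about the tool's x, y, z in units of 0.1 rad (1.0 is 0.1 rad). In form: [{"x": .., "y": .., "z": .., "rx": .., "ry": .., "rz": ..}, ...]. A call has exactly 10 rows; each row shifts and turns the commanded pose from where the row before left it, along the tool's axes as they then stand; what a row does not reach is not made up. A row lasts 1/12 s, in which the tool goes at most 41.7 mm and 7.16 degrees, less where a joint would pass 70% of its speed; a pose out of reach is approached as far as the arm can. A call with a number of a shift or a turn outside -1 to 1 is refused whole. A call with a gripper value outside its range is refused whole. "jaw" is the closure, from -1 (fully open) to 1 (shut), so that 0 is half open, set as the call begins (left out, the last holds). The fingers move at their own pace and stop on an object; the grip force is fixed at half the most. Time passes only in rows, so rows that do not move let the fingers close, or fill a call up. It gives the time, the measured TCP pose, the force, the opening and the grip force at its end, in the units of the state.
- state(): the state, without advancing time (a new reading comes with each control period).
- read_camera(name): name is "scene" or "top" or "wrist"; returns a dict with "image" (384x512x3 uint8, red, green, blue), "depth" (384x512 float32, mm along the optical axis (not along the pixel's ray), 0 where there is no reading), "vfov" (degrees; the focal length in pixels is half the picture's height over the tangent of half this angle, whatever the lens; pixels are square), "cx", "cy" (the principal point, pixels), "R" (3x3) and "t" (3): a world point X has camera coordinates R X + t. Camera axes: x right, y down, z forward; pixel columns grow to the right and rows downward; lengths in mm; the calibration is good to about 2 mm. A picture is of the moment at which its call begins.
- job_done(): hands the job in; it is judged then, once.
The state is a dict: "t": time; "joints": joint angles; "qvel": joint speeds; "tau": joint torques, N m; "eef_pos": TCP position; "tcp_rot": TCP orientation; "ft_force": force on the tool from outside, world axes, zero at the start; "moment": the same for the moment, N m; "opening": opening from 0.0 (shut) to 1.0 (fully open); "grip_force": force on a finger pad.
Only numpy, scipy, OpenCV 4.12 (cv2) and the standard library are available. Lean on these libraries where they do the work, as an engineer would, in place of code of your own. Each camera call takes 0.05 s, during which the arm holds its last target. There are 200 camera calls.

### The job

Make up the two spindles from the loose parts on the bench. On the tall spindle with the round foot put first the grooved pulley, then the spacer sleeve, then the hexagon nut; on the short spindle with the square foot put first the grinding wheel, then the flanged collar, hub upwards. Each part must sit flat on what is under it, and the grease tin and the tape measure stay where they are.

Things in the scene. Friction and masses are not known exactly. Their poses are not given: they have to be found in the camera images.
- tall_spindle: Fixed upright spindle on a ROUND dark steel foot, 80 mm in diameter and 12 mm thick. The steel post is 14 mm in diameter and stands 60 mm above the foot's top (72 mm above the bench); its top 7 mm taper to a 4 mm tip. Origin: on the post's axis, at the foot's underside on the bench; z up.
- short_spindle: Fixed upright spindle on a SQUARE dark steel foot, 76 x 76 mm and 12 mm thick. The steel post is 14 mm in diameter and stands 38 mm above the foot's top (50 mm above the bench); its top 7 mm taper to a 4 mm tip. Origin: on the post's axis, at the foot's underside on the bench; z up.
- pulley_mid (a point): Grooved belt pulley of bright aluminium, the widest loose part: 60 mm in diameter, 22 mm tall, lying flat on the bench, with a V groove round its edge between two rims. Its vertical bore is 20 mm wide, open at both ends. This point lies on its axis, half-way up; z is up along the bore.
- sleeve_mid (a point): Spacer sleeve: a plain round steel tube standing on end, 30 mm in diameter and 26 mm tall, the tallest loose part. Its vertical bore is 20 mm wide, open at both ends. This point lies on its axis, half-way up; z is up along the bore.
- nut_mid (a point): Big plain steel hexagon nut, 40 mm across flats (46 mm across corners), 16 mm tall, lying flat on the bench. Its bore is smooth: it slides on without turning. One pair of flats faces along its own +x and -x, the others at 60 degrees. Its vertical bore is 20 mm wide, open at both ends. This point lies on its axis, half-way up; z is up along the bore.
- wheel_mid (a point): Small thick grinding wheel of plain reddish-brown abrasive with a pale paper disc in the middle: 54 mm in diameter, 20 mm tall, straight sides, lying flat on the bench. Its vertical bore is 20 mm wide, open at both ends. This point lies on its axis, half-way up; z is up along the bore.
- collar_mid (a point): Flanged steel collar: a round flange 50 mm in diameter and 8 mm thick lying on the bench, with a round hub 30 mm in diameter on top, 16 mm tall in all. Its vertical bore is 20 mm wide, open at both ends. This point lies on its axis, half-way up; z is up along the bore.
- grease_tin_mid (a point): Grey grease tin, 48 mm in diameter and 45 mm tall, standing loose on the bench; not to be disturbed. This point is its centre.
- tape_measure_mid (a point): Yellow tape measure, a rounded block 50 x 60 x 36 mm tall, lying loose on the bench; not to be disturbed. This point is its centre.
There are look-alikes about, which are no part of the job. Leave any blue look-alike of the part that bears sleeve_mid alone.

How it is judged (in metres and radians):
At the end, for the whole second after the job is handed in: Round foot, upwards: pulley, sleeve, nut; square foot: wheel, collar. Each part's middle is within 8 mm of the post's axis and 4 mm of its fully-down height (pulley 23, sleeve 47, nut 68, wheel 22, collar 40 mm above the bench), level within 0.12 rad, hub up, released, at rest (under 10 mm/s) (horizontal distance between each of pulley_mid, sleeve_mid, nut_mid and tall_spindle below 0.008 m and z of pulley_mid in the frame of tall_spindle between 0.019 and 0.027 m and angle between each of pulley_mid, sleeve_mid, nut_mid, wheel_mid, collar_mid's own z axis and vertical below 0.12 rad and linear speed of each of pulley, sleeve, nut, wheel, collar below 0.01 m/s and z of sleeve_mid in the frame of tall_spindle between 0.043 and 0.051 m and z of nut_mid in the frame of tall_spindle between 0.064 and 0.072 m and horizontal distance between each of wheel_mid, collar_mid and short_spindle below 0.008 m and z of wheel_mid in the frame of short_spindle between 0.018 and 0.026 m and z of collar_mid in the frame of short_spindle between 0.036 and 0.044 m); the robot touches nothing.
It fails at once if the grease tin is pushed more than 30 mm from its place or knocked over (distance of grease_tin_mid from where it was at the start of the episode above 0.03 m or angle between grease_tin_mid's own z axis and vertical above 0.5 rad).
It fails at once if the tape measure is pushed more than 30 mm from its place or knocked over (distance of tape_measure_mid from where it was at the start of the episode above 0.03 m or angle between tape_measure_mid's own z axis and vertical above 0.5 rad).
It also fails if it takes over 120 s, if anything falls off the work surface, if the arm or the gripper's body presses on something with over 40 N, if the wrist force passes 120 N, or if a joint passes its speed limit or range.

## Working session

There is one attempt and no reset: what is moved stays moved. The work goes in short steps, Python scripts to look and compute and a tool call to move; the robot and the scene stay as the last step left them, time stands still between calls to the robot, and variables do not carry over. Pictures are saved under pics/ and viewed, at most 14 in all, crops included, and the job is handed in when it is done.

Besides the shell and the picture viewer there is one more tool, called by a JSON object that holds its "name" and its "arguments". step_arm: Moves the arm, as the interface text tells. Shifts and turns lie within -1 to 1; 1 stands for 25 mm of shift or 0.1 rad of turn. Its arguments: {"type":"object","properties":{"plan":{"type":"array","items":{"type":"object","properties":{"x":{"type":"number"},"y":{"type":"number"},"z":{"type":"number"},"rx":{"type":"number"},"ry":{"type":"number"},"rz":{"type":"number"}}}},"jaw":{"type":"number"}},"required":["plan"]}

```bash
mkdir -p pics; ls; python3 - <<'E'
from cell import *
import cv2
for n in("top","scene"):
    c=read_camera(n); cv2.imwrite(f"pics/{n}0.png",c["image"][:,:,::-1])
    print(n,c["vfov"],c["cx"],c["cy"],c["R"],c["t"])
print(state())
E
```

```text
pics
top 57.59307274921773 253.7346777243547 184.10580336682733 [[-0.00211149 -0.9999714   0.00726229]
 [-0.99494721  0.0013718  -0.10039004]
 [ 0.1003772  -0.00743757 -0.99492165]] [ 24.2807783  557.79561278 970.55812711]
scene 53.90525888866998 253.3835600561098 193.79350604505808 [[-0.49570541  0.86835203 -0.01552097]
 [ 0.63396547  0.34957373 -0.68984491]
 [-0.5936025  -0.35179961 -0.72379079]] [ 267.46337533 -322.4915426  1290.93414912]
{'t': 0.1, 'joints': array([-1.40156973e+00,  4.91478197e-01,  1.55937206e+00, -3.36720125e-05,
        1.09168899e+00, -1.05615698e-01]), 'qvel': array([ 0.00044945, -0.00201928, -0.00077795, -0.00119338,  0.00137746,
        0.00122111]), 'tau': array([ 3.82775543e-03, -6.13622546e+01, -2.58604717e+01,  6.95018680e-02,
        4.69977711e-02, -5.85344424e-05]), 'eef_pos': array([ 169.59184379, -601.33815602,  214.13894495]), 'tcp_rot': array([-3.14064819e+00, -7.00892805e-05,  2.74857803e-01]), 'ft_force': array([-0.23307951,  0.39035781, -0.43904261]), 'moment': array([ 0.04593512, -0.00618877,  0.00171677]), 'grip_force': 0.0, 'opening': 0.9980895081839907}
```

View pics/top0.png

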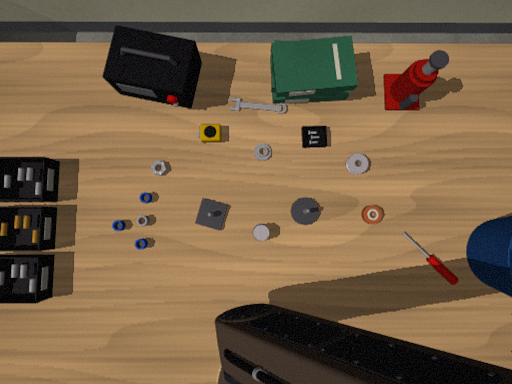

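View pics/scene0.png

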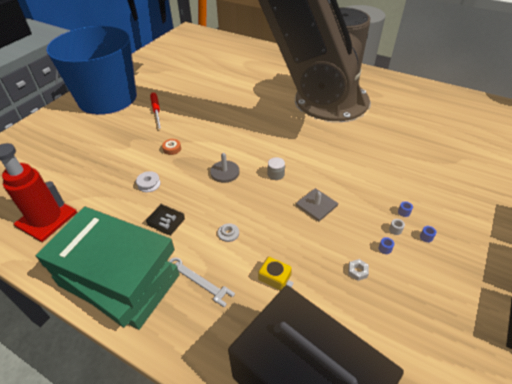

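Top view, with x up and y left. The parts are the pulley (357,163), collar (262,152), wheel (372,214), nut (160,167) and grey sleeve (143,221), which sits among three blue look-alikes. The tall spindle is at (305,210), the short spindle at (212,213), the tin at (261,232) and the tape at (210,132).

```bash
cat > h.py <<'E'
from cell import *
import cv2, numpy as np
def cam(n):
    c=read_camera(n); c["f"]=c["image"].shape[0]/2/np.tan(np.radians(c["vfov"]/2)); return c
def cloud(c):
    d=c["depth"]; v,u=np.indices(d.shape)
    P=np.stack([(u-c["cx"])/c["f"]*d,(v-c["cy"])/c["f"]*d,d],-1)
    W=(P-c["t"])@c["R"]; W[d==0]=np.nan; return W
def onplane(c,u,v,z):
    r=np.array([(u-c["cx"])/c["f"],(v-c["cy"])/c["f"],1])@c["R"]; o=-c["t"]@c["R"]
    return o+r*(z-o[2])/r[2]
def proj(c,X):
    p=c["R"]@np.asarray(X)+c["t"]; return c["cx"]+c["f"]*p[0]/p[2],c["cy"]+c["f"]*p[1]/p[2]
E
python3 - <<'E'
from h import *
c=cam("top"); W=cloud(c)
for n,u,v,h in [("pulley",357,163,22),("collar",262,152,16),("wheel",372,214,20),("nut",160,167,16),("sleeve",143,221,26),("b1",147,197,26),("b2",119,225,26),("b3",141,244,26),("tin",261,232,45),("tape",210,132,36),("tall",305,210,12),("short",212,213,12)]:
    w=W[v-20:v+21,u-20:u+21].reshape(-1,3)
    near=np.linalg.norm(w[:,:2]-onplane(c,u,v,h)[:2],axis=1)<(25 if n[0] in'b' or n=='sleeve' else 50)
    s=w[near&(w[:,2]>h-6)&(w[:,2]<h+6)]
    print(n,len(s),"mid",((s.max(0)+s.min(0))/2).round(),"mean",s.mean(0).round(),"ext",np.ptp(s,axis=0).round(), "pix",onplane(c,u,v,h).round())
E
```

```text
pulley 304 mid [ 618. -277.   21.] mean [ 618. -277.   22.] ext [56. 58. 10.] pix [ 620. -276.   22.]
collar 70 mid [653.   0.  15.] mean [654.  -0.  14.] ext [45. 44. 10.] pix [653.  -1.  16.]
wheel 255 mid [ 471. -314.   20.] mean [ 471. -315.   20.] ext [49. 54. 11.] pix [ 472. -315.   20.]
nut 136 mid [607. 302.  16.] mean [607. 301.  16.] ext [41. 43. 11.] pix [609. 295.  16.]
sleeve 59 mid [455. 342.  25.] mean [456. 341.  25.] ext [25. 30. 10.] pix [454. 337.  26.]
b1 55 mid [520. 335.  25.] mean [520. 335.  25.] ext [26. 29. 10.] pix [522. 327.  26.]
b2 63 mid [441. 409.  25.] mean [441. 410.  25.] ext [25. 30. 10.] pix [443. 404.  26.]
b3 61 mid [389. 344.  25.] mean [389. 343.  26.] ext [28. 28.  9.] pix [389. 340.  26.]
tin 206 mid [421.   5.  44.] mean [421.   5.  45.] ext [41. 42.  9.] pix [423.   4.  45.]
tape 343 mid [709. 149.  35.] mean [708. 150.  36.] ext [49. 58. 11.] pix [708. 149.  36.]
tall 572 mid [ 481. -123.   12.] mean [ 481. -122.   12.] ext [75. 78. 11.] pix [ 484. -125.   12.]
short 664 mid [473. 145.  12.] mean [473. 147.  12.] ext [86. 89. 11.] pix [476. 143.  12.]
```

```bash
python3 - <<'E'
from h import *
for n in("top","scene"):
    W=cloud(cam(n)).reshape(-1,3)
    for nm,(a,b,e,f) in {"bucket":(200,560,-900,-450),"jack":(650,900,-520,-300),"green":(720,1000,-280,60)}.items():
        s=W[(W[:,0]>a)&(W[:,0]<b)&(W[:,1]>e)&(W[:,1]<f)&(W[:,2]>40)]
        if len(s): print(n,nm,len(s),np.percentile(s,[2,98],axis=0).round().tolist())
E
```

```text
top bucket 2328 [[275.0, -637.0, 43.0], [455.0, -566.0, 199.0]]
top jack 1556 [[784.0, -440.0, 46.0], [862.0, -381.0, 227.0]]
top green 4774 [[798.0, -244.0, 48.0], [943.0, -29.0, 123.0]]
scene bucket 5442 [[244.0, -807.0, 47.0], [480.0, -568.0, 200.0]]
scene jack 2599 [[793.0, -431.0, 44.0], [878.0, -381.0, 226.0]]
scene green 9933 [[809.0, -240.0, 47.0], [961.0, -26.0, 123.0]]
```

{"name": "step_arm", "arguments": {"plan": [{"z": -1, "rz": 0.92}, {"z": -1, "rz": 0.92}, {"z": -1, "rz": 0.92}, {"x": 0.4, "y": -1}, {"x": 0.4, "y": -1}, {"x": 0.4, "y": -1}, {"x": 0.4, "y": -1}, {"x": 0.4, "y": -1}, {"x": 0.4, "y": -1}, {"x": 0.4, "y": -1}], "jaw": -1}}

```text
schema error: expected keys x, y, z, rx, ry, rz
```

{"name": "step_arm", "arguments": {"plan": [{"x": 1, "y": -0.6}, {"x": 1, "y": -0.6}, {"x": 1, "y": -0.6}, {"x": 1, "y": -0.6}, {"x": 1, "y": -0.6}, {"x": 1, "y": -0.6}, {"x": 1, "y": -0.6}, {"x": 1, "y": -0.6}, {"x": 1, "y": -0.6}, {"x": 1, "y": -0.6}]}}

```text
schema error: expected keys x, y, z, rx, ry, rz
```

{"name": "step_arm", "arguments": {"plan": [{"x": 1, "z": 0.6}, {"x": 1, "z": 0.6}, {"x": 1, "z": 0.6}, {"x": 1, "z": 0.6}, {"x": 1, "z": 0.6}, {"z": 0.6}, {"z": 0.6}, {"z": 0.6}, {}, {}]}}

```text
schema error: expected keys x, y, z, rx, ry, rz
```

All six keys are needed in every row.

{"name": "step_arm", "arguments": {"plan": [{"x": 0, "y": 0, "z": -1, "rx": 0, "ry": 0, "rz": 0.92}, {"x": 0, "y": 0, "z": -1, "rx": 0, "ry": 0, "rz": 0.92}, {"x": 0, "y": 0, "z": -1, "rx": 0, "ry": 0, "rz": 0.92}, {"x": 0.4, "y": -1, "z": 0, "rx": 0, "ry": 0, "rz": 0}, {"x": 0.4, "y": -1, "z": 0, "rx": 0, "ry": 0, "rz": 0}, {"x": 0.4, "y": -1, "z": 0, "rx": 0, "ry": 0, "rz": 0}, {"x": 0.4, "y": -1, "z": 0, "rx": 0, "ry": 0, "rz": 0}, {"x": 0.4, "y": -1, "z": 0, "rx": 0, "ry": 0, "rz": 0}, {"x": 0.4, "y": -1, "z": 0, "rx": 0, "ry": 0, "rz": 0}, {"x": 0.4, "y": -1, "z": 0, "rx": 0, "ry": 0, "rz": 0}], "jaw": -1}}

```text
t: 1.08
eef_pos: [240.1, -425.3, 289.6]
tcp_rot: [3.142, -0.0, -0.001]
ft_force: [-0.5, -0.2, -0.5]
opening: 1.001
grip_force: 0.0
```

{"name": "step_arm", "arguments": {"plan": [{"x": 1, "y": -0.6, "z": 0, "rx": 0, "ry": 0, "rz": 0}, {"x": 1, "y": -0.6, "z": 0, "rx": 0, "ry": 0, "rz": 0}, {"x": 1, "y": -0.6, "z": 0, "rx": 0, "ry": 0, "rz": 0}, {"x": 1, "y": -0.6, "z": 0, "rx": 0, "ry": 0, "rz": 0}, {"x": 1, "y": -0.6, "z": 0, "rx": 0, "ry": 0, "rz": 0}, {"x": 1, "y": -0.6, "z": 0, "rx": 0, "ry": 0, "rz": 0}, {"x": 1, "y": -0.6, "z": 0, "rx": 0, "ry": 0, "rz": 0}, {"x": 1, "y": -0.6, "z": 0, "rx": 0, "ry": 0, "rz": 0}, {"x": 1, "y": -0.6, "z": 0, "rx": 0, "ry": 0, "rz": 0}, {"x": 1, "y": -0.6, "z": 0, "rx": 0, "ry": 0, "rz": 0}]}}

```text
t: 1.92
eef_pos: [491.1, -275.9, 289.6]
tcp_rot: [3.141, 0.0, -0.001]
ft_force: [-1.0, -1.2, 0.8]
opening: 0.997
grip_force: 0.0
```

{"name": "step_arm", "arguments": {"plan": [{"x": 1, "y": 0, "z": 0.6, "rx": 0, "ry": 0, "rz": 0}, {"x": 1, "y": 0, "z": 0.6, "rx": 0, "ry": 0, "rz": 0}, {"x": 1, "y": 0, "z": 0.6, "rx": 0, "ry": 0, "rz": 0}, {"x": 1, "y": 0, "z": 0.6, "rx": 0, "ry": 0, "rz": 0}, {"x": 1, "y": 0, "z": 0.6, "rx": 0, "ry": 0, "rz": 0}, {"x": 0, "y": 0, "z": 0.6, "rx": 0, "ry": 0, "rz": 0}, {"x": 0, "y": 0, "z": 0.6, "rx": 0, "ry": 0, "rz": 0}, {"x": 0, "y": 0, "z": 0.6, "rx": 0, "ry": 0, "rz": 0}, {"x": 0, "y": 0, "z": 0, "rx": 0, "ry": 0, "rz": 0}, {"x": 0, "y": 0, "z": 0, "rx": 0, "ry": 0, "rz": 0}]}}

```text
t: 2.75
eef_pos: [614.8, -277.0, 169.2]
tcp_rot: [-3.141, 0.001, -0.001]
ft_force: [-0.4, -0.7, 0.2]
opening: 1.003
grip_force: 0.0
```

```bash
python3 - <<'E'
from h import *
c=cam("wrist"); cv2.imwrite("pics/w1.png",c["image"][:,:,::-1]); W=cloud(c)
print(c["f"],"cam at",(-c["t"]@c["R"]).round(),c["R"].round(2).tolist(), state()["eef_pos"])
m=np.linalg.norm(W[:,:,:2]-[618,-277],axis=2)<45
s=W[m&(W[:,:,2]>17)&(W[:,:,2]<30)]; print(len(s),((s.max(0)+s.min(0))/2).round(1),np.ptp(s,axis=0))
E
```

```text
335.6452435873629 cam at [ 698. -276.  340.] [[-0.0, -1.0, -0.0], [-0.96, 0.0, 0.29], [-0.29, 0.0, -0.96]] [ 615.17236717 -277.24355055  170.16055466]
2614 [ 620.5 -277.5   21. ] [59.36322195 59.44150668  7.95070891]
```

View pics/w1.png

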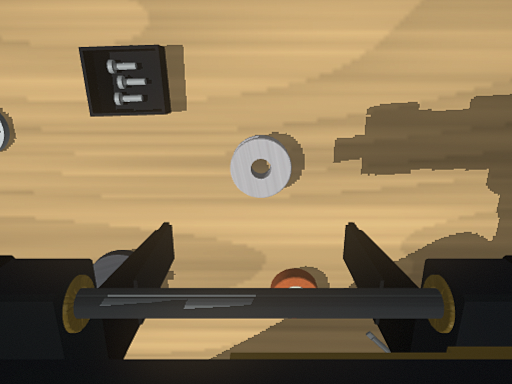

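The wrist view shows the pulley at (261,167) between the fingers. Its measured centre is (620.5,-277.5) and its diameter 59, which agrees with the given size.

{"name": "step_arm", "arguments": {"plan": [{"x": 0.2, "y": 0, "z": 0.8, "rx": 0, "ry": 0, "rz": 0}, {"x": 0, "y": 0, "z": 0.8, "rx": 0, "ry": 0, "rz": 0}, {"x": 0, "y": 0, "z": 0.8, "rx": 0, "ry": 0, "rz": 0}, {"x": 0, "y": 0, "z": 0.8, "rx": 0, "ry": 0, "rz": 0}, {"x": 0, "y": 0, "z": 0.8, "rx": 0, "ry": 0, "rz": 0}, {"x": 0, "y": 0, "z": 0.8, "rx": 0, "ry": 0, "rz": 0}, {"x": 0, "y": 0, "z": 0.8, "rx": 0, "ry": 0, "rz": 0}, {"x": 0, "y": 0, "z": 0.5, "rx": 0, "ry": 0, "rz": 0}, {"x": 0, "y": 0, "z": 0.4, "rx": 0, "ry": 0, "rz": 0}, {"x": 0, "y": 0, "z": 0.1, "rx": 0, "ry": 0, "rz": 0}]}}

```text
t: 3.63
eef_pos: [619.9, -277.1, 3.9]
tcp_rot: [-3.141, 0.001, -0.001]
ft_force: [0.2, -0.1, 0.6]
opening: 1.002
grip_force: 0.0
```

{"name": "step_arm", "arguments": {"plan": [{"x": 0, "y": 0, "z": 0, "rx": 0, "ry": 0, "rz": 0}, {"x": 0, "y": 0, "z": 0, "rx": 0, "ry": 0, "rz": 0}, {"x": 0, "y": 0, "z": 0, "rx": 0, "ry": 0, "rz": 0}, {"x": 0, "y": 0, "z": 0, "rx": 0, "ry": 0, "rz": 0}, {"x": 0, "y": 0, "z": 0, "rx": 0, "ry": 0, "rz": 0}, {"x": 0, "y": 0, "z": 0, "rx": 0, "ry": 0, "rz": 0}, {"x": 0, "y": 0, "z": 0, "rx": 0, "ry": 0, "rz": 0}, {"x": 0, "y": 0, "z": 0, "rx": 0, "ry": 0, "rz": 0}, {"x": 0, "y": 0, "z": 0, "rx": 0, "ry": 0, "rz": 0}, {"x": 0, "y": 0, "z": 0, "rx": 0, "ry": 0, "rz": 0}], "jaw": 1}}

```text
t: 4.47
eef_pos: [620.2, -277.4, 5.1]
tcp_rot: [3.141, -0.001, -0.001]
ft_force: [-1.5, -0.1, 5.9]
opening: 0.629
grip_force: 30.0
```

{"name": "step_arm", "arguments": {"plan": [{"x": 0, "y": 0, "z": -0.5, "rx": 0, "ry": 0, "rz": 0}, {"x": 0, "y": 0, "z": -1, "rx": 0, "ry": 0, "rz": 0}, {"x": 0, "y": 0, "z": -1, "rx": 0, "ry": 0, "rz": 0}, {"x": 0, "y": 0, "z": -1, "rx": 0, "ry": 0, "rz": 0}, {"x": 0, "y": 0, "z": -1, "rx": 0, "ry": 0, "rz": 0}, {"x": 0, "y": 0, "z": -1, "rx": 0, "ry": 0, "rz": 0}, {"x": 0, "y": 0, "z": -1, "rx": 0, "ry": 0, "rz": 0}, {"x": 0, "y": 0, "z": -0.5, "rx": 0, "ry": 0, "rz": 0}, {"x": 0, "y": 0, "z": 0, "rx": 0, "ry": 0, "rz": 0}, {"x": 0, "y": 0, "z": 0, "rx": 0, "ry": 0, "rz": 0}]}}

```text
t: 5.3
eef_pos: [619.8, -276.9, 179.4]
tcp_rot: [-3.142, 0.0, -0.001]
ft_force: [0.1, 0.7, -2.2]
opening: 0.628
grip_force: 30.0
```

{"name": "step_arm", "arguments": {"plan": [{"x": -0.7, "y": -0.77, "z": 0, "rx": 0, "ry": 0, "rz": 0}, {"x": -0.7, "y": -0.77, "z": 0, "rx": 0, "ry": 0, "rz": 0}, {"x": -0.7, "y": -0.77, "z": 0, "rx": 0, "ry": 0, "rz": 0}, {"x": -0.7, "y": -0.77, "z": 0, "rx": 0, "ry": 0, "rz": 0}, {"x": -0.7, "y": -0.77, "z": 0, "rx": 0, "ry": 0, "rz": 0}, {"x": -0.7, "y": -0.77, "z": 0, "rx": 0, "ry": 0, "rz": 0}, {"x": -0.7, "y": -0.77, "z": 0, "rx": 0, "ry": 0, "rz": 0}, {"x": -0.7, "y": -0.77, "z": 0, "rx": 0, "ry": 0, "rz": 0}, {"x": 0, "y": 0, "z": 0, "rx": 0, "ry": 0, "rz": 0}, {"x": 0, "y": 0, "z": 0, "rx": 0, "ry": 0, "rz": 0}]}}

```text
t: 6.13
eef_pos: [479.3, -122.1, 178.6]
tcp_rot: [-3.141, 0.002, -0.0]
ft_force: [-0.0, -0.1, -1.3]
opening: 0.627
grip_force: 30.0
```

```bash
cat > m.py <<'E'
from h import *
import sys
# m.py x y rad zlo zhi : extent of the points around x,y in the height band; then the held part
def band(W,x,y,r,a,b):
    s=W[(np.linalg.norm(W[:,:,:2]-[x,y],axis=2)<r)&(W[:,:,2]>a)&(W[:,:,2]<b)]
    return (len(s),((s.max(0)+s.min(0))/2).round(1).tolist(),s.mean(0).round(1).tolist(),np.ptp(s,axis=0).round(1).tolist()) if len(s) else 0
E
python3 - <<'E'
from m import *
c=cam("wrist"); cv2.imwrite("pics/w2.png",c["image"][:,:,::-1]); W=cloud(c); e=state()["eef_pos"]; print(e.round(1))
print("foot",band(W,481,-123,50,8,15)); print("post",band(W,481,-123,25,60,78)); print("tip",band(W,481,-123,25,70,78))
print("held",band(W,e[0],e[1],35,e[2]-5,e[2]+25)); print("held top",band(W,e[0],e[1],35,e[2]+12,e[2]+25))
E
```

```text
[ 480.1 -122.9  178.8]
foot (3717, [488.1, -122.7, 11.5], [489.6, -122.8, 12.5], [68.9, 79.4, 6.7])
post (198, [483.1, -122.9, 66.7], [484.1, -122.7, 68.2], [12.7, 12.4, 13.2])
tip (52, [482.9, -122.8, 71.7], [483.0, -122.5, 71.6], [6.4, 6.9, 3.3])
held (10073, [485.1, -122.7, 188.8], [485.8, -121.1, 193.6], [49.7, 67.3, 29.9])
held top (8490, [485.1, -122.7, 197.3], [484.8, -121.0, 196.0], [49.7, 67.3, 13.0])
```

View pics/w2.png

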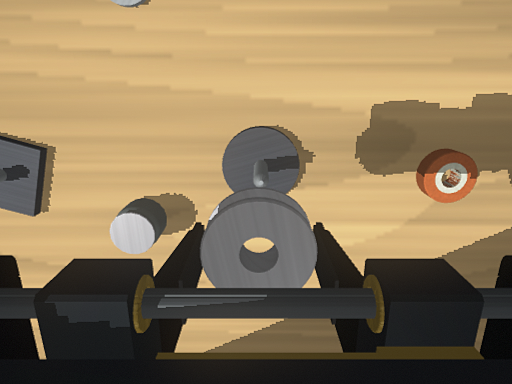

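The wrist view shows the pulley held level at (259,250) and the tall post at (260,172). The spindle measures (482.5,-122.7).

```bash
python3 - <<'E'
from m import *
c=cam("wrist"); e=state()["eef_pos"]; W=cloud(c)
z=e[2]-5+22
print(e, onplane(c,259,254.5,z), W[215,259],W[285,259])
E
```

```text
[ 480.50013928 -123.26140117  178.87829129] [ 480.70916453 -121.55724366  195.87829129] [ 501.98907638 -121.57054737  195.20480588] [ 462.98644624 -121.54703612  196.00194396]
```

{"name": "step_arm", "arguments": {"plan": [{"x": 0.1, "y": 0, "z": 0.6, "rx": 0, "ry": 0, "rz": 0}, {"x": 0, "y": 0, "z": 0.6, "rx": 0, "ry": 0, "rz": 0}, {"x": 0, "y": 0, "z": 0.6, "rx": 0, "ry": 0, "rz": 0}, {"x": 0, "y": 0, "z": 0.6, "rx": 0, "ry": 0, "rz": 0}, {"x": 0, "y": 0, "z": 0.6, "rx": 0, "ry": 0, "rz": 0}, {"x": 0, "y": 0, "z": 0.4, "rx": 0, "ry": 0, "rz": 0}, {"x": 0, "y": 0, "z": 0.4, "rx": 0, "ry": 0, "rz": 0}, {"x": 0, "y": 0, "z": 0.3, "rx": 0, "ry": 0, "rz": 0}, {"x": 0, "y": 0, "z": 0.2, "rx": 0, "ry": 0, "rz": 0}, {"x": 0, "y": 0, "z": 0.2, "rx": 0, "ry": 0, "rz": 0}]}}

```text
t: 7.07
eef_pos: [482.9, -123.1, 66.7]
tcp_rot: [3.141, -0.0, -0.001]
ft_force: [0.4, -0.2, -1.8]
opening: 0.629
grip_force: 30.0
```

{"name": "step_arm", "arguments": {"plan": [{"x": 0, "y": 0, "z": 0.25, "rx": 0, "ry": 0, "rz": 0}, {"x": 0, "y": 0, "z": 0.25, "rx": 0, "ry": 0, "rz": 0}, {"x": 0, "y": 0, "z": 0.25, "rx": 0, "ry": 0, "rz": 0}, {"x": 0, "y": 0, "z": 0.25, "rx": 0, "ry": 0, "rz": 0}, {"x": 0, "y": 0, "z": 0.25, "rx": 0, "ry": 0, "rz": 0}, {"x": 0, "y": 0, "z": 0.25, "rx": 0, "ry": 0, "rz": 0}, {"x": 0, "y": 0, "z": 0.25, "rx": 0, "ry": 0, "rz": 0}, {"x": 0, "y": 0, "z": 0.2, "rx": 0, "ry": 0, "rz": 0}, {"x": 0, "y": 0, "z": 0.15, "rx": 0, "ry": 0, "rz": 0}, {"x": 0, "y": 0, "z": 0, "rx": 0, "ry": 0, "rz": 0}]}}

```text
t: 7.9
eef_pos: [483.2, -122.9, 15.1]
tcp_rot: [3.141, -0.001, -0.001]
ft_force: [0.2, 1.6, 8.7]
opening: 0.63
grip_force: 30.0
```

{"name": "step_arm", "arguments": {"plan": [{"x": 0, "y": 0, "z": 0, "rx": 0, "ry": 0, "rz": 0}, {"x": 0, "y": 0, "z": 0, "rx": 0, "ry": 0, "rz": 0}, {"x": 0, "y": 0, "z": 0, "rx": 0, "ry": 0, "rz": 0}, {"x": 0, "y": 0, "z": 0, "rx": 0, "ry": 0, "rz": 0}, {"x": 0, "y": 0, "z": -0.6, "rx": 0, "ry": 0, "rz": 0}, {"x": 0, "y": 0, "z": -1, "rx": 0, "ry": 0, "rz": 0}, {"x": 0, "y": 0, "z": -1, "rx": 0, "ry": 0, "rz": 0}, {"x": 0, "y": 0, "z": -1, "rx": 0, "ry": 0, "rz": 0}, {"x": 0, "y": 0, "z": -1, "rx": 0, "ry": 0, "rz": 0}, {"x": 0, "y": 0, "z": -1, "rx": 0, "ry": 0, "rz": 0}], "jaw": -1}}

```text
t: 8.73
eef_pos: [482.5, -122.9, 155.8]
tcp_rot: [3.142, 0.0, -0.001]
ft_force: [0.1, -0.1, -0.2]
opening: 1.001
grip_force: 0.0
```

{"name": "step_arm", "arguments": {"plan": [{"x": -0.1, "y": 0.9, "z": -0.1, "rx": 0, "ry": 0, "rz": 0}, {"x": -0.1, "y": 0.9, "z": 0, "rx": 0, "ry": 0, "rz": 0}, {"x": -0.1, "y": 0.9, "z": 0, "rx": 0, "ry": 0, "rz": 0}, {"x": -0.1, "y": 0.9, "z": 0, "rx": 0, "ry": 0, "rz": 0}, {"x": -0.1, "y": 0.9, "z": 0, "rx": 0, "ry": 0, "rz": 0}, {"x": 0, "y": 0.9, "z": 0, "rx": 0, "ry": 0, "rz": 0}, {"x": 0, "y": 0.9, "z": 0, "rx": 0, "ry": 0, "rz": 0}, {"x": 0, "y": 0.9, "z": 0, "rx": 0, "ry": 0, "rz": 0}, {"x": 0, "y": 0.5, "z": 0, "rx": 0, "ry": 0, "rz": 0}, {"x": 0, "y": 0, "z": 0, "rx": 0, "ry": 0, "rz": 0}]}}

```text
t: 9.57
eef_pos: [469.8, -317.4, 156.8]
tcp_rot: [3.141, -0.0, -0.003]
ft_force: [-0.6, 0.3, 0.1]
opening: 1.003
grip_force: 0.0
```

```bash
python3 - <<'E'
from m import *
c=cam("wrist"); W=cloud(c); print(state()["eef_pos"].round(1))
print("wheel",band(W,471,-315,42,16,24))
W=cloud(cam("top")); print("pulley",band(W,482.5,-122.7,40,29,39)); print("short post",band(W,473,146,25,40,56),band(W,473,146,70,9,15))
E
```

```text
[ 469.7 -315.9  156.7]
wheel (2180, [472.4, -315.5, 19.6], [473.4, -315.6, 20.6], [53.9, 53.3, 7.1])
pulley (312, [480.9, -121.2, 34.2], [481.4, -120.8, 34.2], [56.5, 57.4, 9.3])
short post (18, [472.7, 148.2, 46.0], [472.8, 147.5, 46.1], [11.1, 11.4, 6.6]) (599, [472.0, 147.8, 12.0], [472.3, 147.3, 12.1], [88.9, 89.1, 5.9])
```

{"name": "step_arm", "arguments": {"plan": [{"x": 0.1, "y": 0, "z": 0.8, "rx": 0, "ry": 0, "rz": 0}, {"x": 0, "y": 0, "z": 0.8, "rx": 0, "ry": 0, "rz": 0}, {"x": 0, "y": 0, "z": 0.8, "rx": 0, "ry": 0, "rz": 0}, {"x": 0, "y": 0, "z": 0.8, "rx": 0, "ry": 0, "rz": 0}, {"x": 0, "y": 0, "z": 0.8, "rx": 0, "ry": 0, "rz": 0}, {"x": 0, "y": 0, "z": 0.8, "rx": 0, "ry": 0, "rz": 0}, {"x": 0, "y": 0, "z": 0.8, "rx": 0, "ry": 0, "rz": 0}, {"x": 0, "y": 0, "z": 0.3, "rx": 0, "ry": 0, "rz": 0}, {"x": 0, "y": 0, "z": 0.16, "rx": 0, "ry": 0, "rz": 0}, {"x": 0, "y": 0, "z": 0, "rx": 0, "ry": 0, "rz": 0}]}}

```text
t: 10.5
eef_pos: [472.5, -314.7, 5.5]
tcp_rot: [-3.141, 0.001, -0.001]
ft_force: [0.2, 0.3, 0.2]
opening: 1.002
grip_force: 0.0
```

{"name": "step_arm", "arguments": {"plan": [{"x": 0, "y": 0, "z": 0, "rx": 0, "ry": 0, "rz": 0}, {"x": 0, "y": 0, "z": 0, "rx": 0, "ry": 0, "rz": 0}, {"x": 0, "y": 0, "z": 0, "rx": 0, "ry": 0, "rz": 0}, {"x": 0, "y": 0, "z": 0, "rx": 0, "ry": 0, "rz": 0}, {"x": 0, "y": 0, "z": 0, "rx": 0, "ry": 0, "rz": 0}, {"x": 0, "y": 0, "z": 0, "rx": 0, "ry": 0, "rz": 0}, {"x": 0, "y": 0, "z": 0, "rx": 0, "ry": 0, "rz": 0}, {"x": 0, "y": 0, "z": 0, "rx": 0, "ry": 0, "rz": 0}, {"x": 0, "y": 0, "z": 0, "rx": 0, "ry": 0, "rz": 0}, {"x": 0, "y": 0, "z": 0, "rx": 0, "ry": 0, "rz": 0}], "jaw": 1}}

```text
t: 11.33
eef_pos: [472.6, -315.6, 5.8]
tcp_rot: [3.141, -0.0, -0.001]
ft_force: [-0.9, -0.2, 2.7]
opening: 0.551
grip_force: 30.0
```

{"name": "step_arm", "arguments": {"plan": [{"x": 0, "y": 0, "z": -0.5, "rx": 0, "ry": 0, "rz": 0}, {"x": 0, "y": 0, "z": -1, "rx": 0, "ry": 0, "rz": 0}, {"x": 0, "y": 0, "z": -1, "rx": 0, "ry": 0, "rz": 0}, {"x": 0, "y": 0, "z": -1, "rx": 0, "ry": 0, "rz": 0}, {"x": 0, "y": 0, "z": -1, "rx": 0, "ry": 0, "rz": 0}, {"x": 0, "y": 0, "z": -1, "rx": 0, "ry": 0, "rz": 0}, {"x": 0, "y": 0, "z": -1, "rx": 0, "ry": 0, "rz": 0}, {"x": 0, "y": -0.5, "z": -0.5, "rx": 0, "ry": 0, "rz": 0}, {"x": 0, "y": -1, "z": 0, "rx": 0, "ry": 0, "rz": 0}, {"x": 0, "y": -1, "z": 0, "rx": 0, "ry": 0, "rz": 0}]}}

```text
t: 12.17
eef_pos: [472.2, -251.8, 180.7]
tcp_rot: [3.141, -0.0, -0.003]
ft_force: [0.3, 0.5, -1.2]
opening: 0.551
grip_force: 30.0
```

{"name": "step_arm", "arguments": {"plan": [{"x": 0, "y": -1, "z": 0, "rx": 0, "ry": 0, "rz": 0}, {"x": 0, "y": -1, "z": 0, "rx": 0, "ry": 0, "rz": 0}, {"x": 0, "y": -1, "z": 0, "rx": 0, "ry": 0, "rz": 0}, {"x": 0, "y": -1, "z": 0, "rx": 0, "ry": 0, "rz": 0}, {"x": 0, "y": -1, "z": 0, "rx": 0, "ry": 0, "rz": 0}, {"x": 0, "y": -1, "z": 0, "rx": 0, "ry": 0, "rz": 0}, {"x": 0, "y": -1, "z": 0, "rx": 0, "ry": 0, "rz": 0}, {"x": 0, "y": -1, "z": 0, "rx": 0, "ry": 0, "rz": 0}, {"x": 0, "y": -1, "z": 0, "rx": 0, "ry": 0, "rz": 0}, {"x": 0, "y": -1, "z": 0, "rx": 0, "ry": 0, "rz": 0}]}}

```text
t: 13.0
eef_pos: [471.8, -1.0, 180.0]
tcp_rot: [-3.141, 0.001, -0.001]
ft_force: [0.7, 0.1, -0.8]
opening: 0.55
grip_force: 30.0
```

{"name": "step_arm", "arguments": {"plan": [{"x": 0, "y": -1, "z": 0, "rx": 0, "ry": 0, "rz": 0}, {"x": 0, "y": -1, "z": 0, "rx": 0, "ry": 0, "rz": 0}, {"x": 0, "y": -1, "z": 0, "rx": 0, "ry": 0, "rz": 0}, {"x": 0, "y": -1, "z": 0, "rx": 0, "ry": 0, "rz": 0}, {"x": 0, "y": -1, "z": 0, "rx": 0, "ry": 0, "rz": 0}, {"x": 0, "y": -0.7, "z": 0, "rx": 0, "ry": 0, "rz": 0}, {"x": 0, "y": -0.3, "z": 0, "rx": 0, "ry": 0, "rz": 0}, {"x": 0, "y": 0, "z": 0, "rx": 0, "ry": 0, "rz": 0}, {"x": 0, "y": 0, "z": 0, "rx": 0, "ry": 0, "rz": 0}, {"x": 0, "y": 0, "z": 0, "rx": 0, "ry": 0, "rz": 0}]}}

```text
t: 13.83
eef_pos: [472.8, 146.4, 180.4]
tcp_rot: [3.141, 0.001, -0.002]
ft_force: [0.2, 0.0, -0.8]
opening: 0.553
grip_force: 30.0
```

```bash
python3 - <<'E'
from m import *
c=cam("wrist"); cv2.imwrite("pics/w3.png",c["image"][:,:,::-1]); W=cloud(c); e=state()["eef_pos"]; print(e.round(1))
print("foot",band(W,473,147,70,8,15)); print("post",band(W,473,147,25,36,55)); print("tip",band(W,473,147,25,48,55))
E
```

```text
[472.9 146.2 180.5]
foot (4498, [479.2, 147.5, 11.6], [479.6, 148.2, 12.6], [81.5, 92.5, 6.8])
post (179, [474.3, 147.8, 43.8], [475.2, 147.6, 45.9], [12.8, 12.5, 14.3])
tip (51, [473.9, 148.2, 49.5], [474.0, 147.8, 49.4], [7.7, 7.5, 3.0])
```

View pics/w3.png

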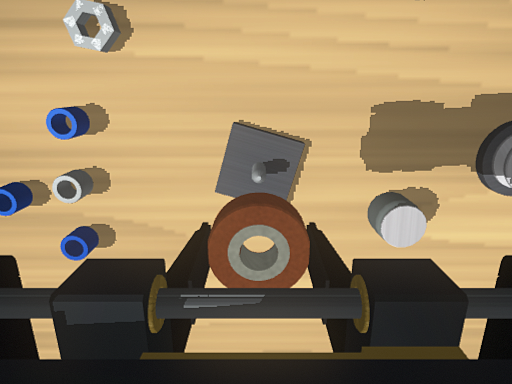

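The wrist view shows the wheel held level at (258,250) and the short post at (258,172), measured at (473.8,147.8).

{"name": "step_arm", "arguments": {"plan": [{"x": 0.04, "y": -0.06, "z": 0.6, "rx": 0, "ry": 0, "rz": 0}, {"x": 0, "y": 0, "z": 0.6, "rx": 0, "ry": 0, "rz": 0}, {"x": 0, "y": 0, "z": 0.6, "rx": 0, "ry": 0, "rz": 0}, {"x": 0, "y": 0, "z": 0.6, "rx": 0, "ry": 0, "rz": 0}, {"x": 0, "y": 0, "z": 0.6, "rx": 0, "ry": 0, "rz": 0}, {"x": 0, "y": 0, "z": 0.4, "rx": 0, "ry": 0, "rz": 0}, {"x": 0, "y": 0, "z": 0.3, "rx": 0, "ry": 0, "rz": 0}, {"x": 0, "y": 0, "z": 0.2, "rx": 0, "ry": 0, "rz": 0}, {"x": 0, "y": 0, "z": 0.1, "rx": 0, "ry": 0, "rz": 0}, {"x": 0, "y": 0, "z": 0, "rx": 0, "ry": 0, "rz": 0}]}}

```text
t: 14.72
eef_pos: [474.1, 148.4, 80.5]
tcp_rot: [3.141, 0.0, -0.001]
ft_force: [0.5, 0.5, -0.9]
opening: 0.553
grip_force: 30.0
```

{"name": "step_arm", "arguments": {"plan": [{"x": 0, "y": 0, "z": 0.3, "rx": 0, "ry": 0, "rz": 0}, {"x": 0, "y": 0, "z": 0.3, "rx": 0, "ry": 0, "rz": 0}, {"x": 0, "y": 0, "z": 0.3, "rx": 0, "ry": 0, "rz": 0}, {"x": 0, "y": 0, "z": 0.3, "rx": 0, "ry": 0, "rz": 0}, {"x": 0, "y": 0, "z": 0.3, "rx": 0, "ry": 0, "rz": 0}, {"x": 0, "y": 0, "z": 0.3, "rx": 0, "ry": 0, "rz": 0}, {"x": 0, "y": 0, "z": 0.3, "rx": 0, "ry": 0, "rz": 0}, {"x": 0, "y": 0, "z": 0.3, "rx": 0, "ry": 0, "rz": 0}, {"x": 0, "y": 0, "z": 0.1, "rx": 0, "ry": 0, "rz": 0}, {"x": 0, "y": 0, "z": 0, "rx": 0, "ry": 0, "rz": 0}]}}

```text
t: 15.55
eef_pos: [473.9, 148.5, 17.8]
tcp_rot: [3.141, 0.0, -0.001]
ft_force: [0.1, 0.2, -1.4]
opening: 0.551
grip_force: 30.0
```

{"name": "step_arm", "arguments": {"plan": [{"x": 0, "y": 0, "z": 0, "rx": 0, "ry": 0, "rz": 0}, {"x": 0, "y": 0, "z": 0, "rx": 0, "ry": 0, "rz": 0}, {"x": 0, "y": 0, "z": 0, "rx": 0, "ry": 0, "rz": 0}, {"x": 0, "y": 0, "z": 0, "rx": 0, "ry": 0, "rz": 0}, {"x": 0, "y": 0, "z": -0.6, "rx": 0, "ry": 0, "rz": 0}, {"x": 0, "y": 0, "z": -1, "rx": 0, "ry": 0, "rz": 0}, {"x": 0, "y": 0, "z": -1, "rx": 0, "ry": 0, "rz": 0}, {"x": 0, "y": 0, "z": -1, "rx": 0, "ry": 0, "rz": 0}, {"x": 0, "y": 0, "z": -1, "rx": 0, "ry": 0, "rz": 0}, {"x": 0, "y": 0, "z": -1, "rx": 0, "ry": 0, "rz": 0}], "jaw": -1}}

```text
t: 16.38
eef_pos: [473.8, 148.5, 159.4]
tcp_rot: [3.142, -0.0, -0.001]
ft_force: [0.2, 0.1, 0.4]
opening: 0.998
grip_force: 0.0
```

{"name": "step_arm", "arguments": {"plan": [{"x": 0.8, "y": 0.65, "z": 0, "rx": 0, "ry": 0, "rz": 0}, {"x": 0.8, "y": 0.65, "z": 0, "rx": 0, "ry": 0, "rz": 0}, {"x": 0.8, "y": 0.65, "z": 0, "rx": 0, "ry": 0, "rz": 0}, {"x": 0.8, "y": 0.65, "z": 0, "rx": 0, "ry": 0, "rz": 0}, {"x": 0.8, "y": 0.65, "z": 0, "rx": 0, "ry": 0, "rz": 0}, {"x": 0.8, "y": 0.65, "z": 0, "rx": 0, "ry": 0, "rz": 0}, {"x": 0.8, "y": 0.65, "z": 0, "rx": 0, "ry": 0, "rz": 0}, {"x": 0.8, "y": 0.65, "z": 0, "rx": 0, "ry": 0, "rz": 0}, {"x": 0.8, "y": 0.7, "z": 0, "rx": 0, "ry": 0, "rz": 0}, {"x": 0, "y": 0, "z": 0, "rx": 0, "ry": 0, "rz": 0}]}}

```text
t: 17.22
eef_pos: [656.5, -2.1, 157.7]
tcp_rot: [3.141, -0.002, -0.003]
ft_force: [0.9, -0.4, -0.5]
opening: 1.001
grip_force: 0.0
```

```bash
python3 - <<'E'
from m import *
c=cam("wrist"); W=cloud(c); print(state()["eef_pos"].round(1))
print("flange",band(W,653,0,38,5,11)); print("hub",band(W,653,0,38,13,19))
W=cloud(cam("top")); print("wheel",band(W,473.8,147.8,40,28,37)); print("tin",band(W,421,5,40,40,50)); print("nut",band(W,607,301,40,11,21))
E
```

```text
[654.8  -0.7 157.5]
flange (1240, [656.9, -0.2, 8.0], [658.4, -0.3, 8.6], [49.3, 49.4, 5.8])
hub (451, [656.9, -0.3, 15.7], [657.1, -0.3, 16.4], [29.8, 29.0, 5.3])
wheel (89, [474.3, 165.3, 32.2], [475.9, 165.5, 32.2], [47.8, 19.9, 7.6])
tin 0
nut (134, [606.7, 302.3, 16.0], [607.3, 301.6, 16.1], [41.3, 44.8, 9.7])
```

{"name": "step_arm", "arguments": {"plan": [{"x": 0.08, "y": 0, "z": 0.8, "rx": 0, "ry": 0, "rz": 0}, {"x": 0, "y": 0, "z": 0.8, "rx": 0, "ry": 0, "rz": 0}, {"x": 0, "y": 0, "z": 0.8, "rx": 0, "ry": 0, "rz": 0}, {"x": 0, "y": 0, "z": 0.8, "rx": 0, "ry": 0, "rz": 0}, {"x": 0, "y": 0, "z": 0.8, "rx": 0, "ry": 0, "rz": 0}, {"x": 0, "y": 0, "z": 0.8, "rx": 0, "ry": 0, "rz": 0}, {"x": 0, "y": 0, "z": 0.8, "rx": 0, "ry": 0, "rz": 0}, {"x": 0, "y": 0, "z": 0.2, "rx": 0, "ry": 0, "rz": 0}, {"x": 0, "y": 0, "z": 0.1, "rx": 0, "ry": 0, "rz": 0}, {"x": 0, "y": 0, "z": 0, "rx": 0, "ry": 0, "rz": 0}]}}

```text
t: 18.15
eef_pos: [655.7, 1.3, 11.0]
tcp_rot: [3.142, 0.0, -0.001]
ft_force: [-0.3, -1.4, -0.0]
opening: 0.999
grip_force: 0.0
```

{"name": "step_arm", "arguments": {"plan": [{"x": 0, "y": 0, "z": 0, "rx": 0, "ry": 0, "rz": 0}, {"x": 0, "y": 0, "z": 0, "rx": 0, "ry": 0, "rz": 0}, {"x": 0, "y": 0, "z": 0, "rx": 0, "ry": 0, "rz": 0}, {"x": 0, "y": 0, "z": 0, "rx": 0, "ry": 0, "rz": 0}, {"x": 0, "y": 0, "z": 0, "rx": 0, "ry": 0, "rz": 0}, {"x": 0, "y": 0, "z": 0, "rx": 0, "ry": 0, "rz": 0}, {"x": 0, "y": 0, "z": 0, "rx": 0, "ry": 0, "rz": 0}, {"x": 0, "y": 0, "z": 0, "rx": 0, "ry": 0, "rz": 0}, {"x": 0, "y": 0, "z": 0, "rx": 0, "ry": 0, "rz": 0}, {"x": 0, "y": 0, "z": 0, "rx": 0, "ry": 0, "rz": 0}], "jaw": 1}}

```text
t: 18.98
eef_pos: [655.8, 0.8, 10.6]
tcp_rot: [3.141, 0.0, -0.001]
ft_force: [0.7, -0.2, -0.3]
opening: 0.356
grip_force: 0.2
```

{"name": "step_arm", "arguments": {"plan": [{"x": 0, "y": 0, "z": 0, "rx": 0, "ry": 0, "rz": 0}, {"x": 0, "y": 0, "z": 0, "rx": 0, "ry": 0, "rz": 0}, {"x": 0, "y": 0, "z": 0, "rx": 0, "ry": 0, "rz": 0}, {"x": 0, "y": 0, "z": 0, "rx": 0, "ry": 0, "rz": 0}, {"x": 0, "y": 0, "z": -0.1, "rx": 0, "ry": 0, "rz": 0}, {"x": 0, "y": 0, "z": -0.2, "rx": 0, "ry": 0, "rz": 0}, {"x": 0, "y": 0, "z": -0.3, "rx": 0, "ry": 0, "rz": 0}, {"x": 0, "y": 0, "z": -0.4, "rx": 0, "ry": 0, "rz": 0}, {"x": 0, "y": 0, "z": 0, "rx": 0, "ry": 0, "rz": 0}, {"x": 0, "y": 0, "z": 0, "rx": 0, "ry": 0, "rz": 0}]}}

```text
t: 19.82
eef_pos: [656.3, 0.8, 36.8]
tcp_rot: [3.141, -0.002, -0.001]
ft_force: [-0.6, -1.0, -0.8]
opening: 0.298
grip_force: 30.0
```

{"name": "step_arm", "arguments": {"plan": [{"x": 0, "y": 0, "z": -0.8, "rx": 0, "ry": 0, "rz": 0}, {"x": 0, "y": 0, "z": -0.8, "rx": 0, "ry": 0, "rz": 0}, {"x": 0, "y": 0, "z": -0.8, "rx": 0, "ry": 0, "rz": 0}, {"x": 0, "y": 0, "z": -0.8, "rx": 0, "ry": 0, "rz": 0}, {"x": 0, "y": 0, "z": -0.8, "rx": 0, "ry": 0, "rz": 0}, {"x": 0, "y": 0, "z": -0.8, "rx": 0, "ry": 0, "rz": 0}, {"x": 0, "y": 0, "z": -0.6, "rx": 0, "ry": 0, "rz": 0}, {"x": 0, "y": 0, "z": -0.3, "rx": 0, "ry": 0, "rz": 0}, {"x": 0, "y": 0, "z": 0, "rx": 0, "ry": 0, "rz": 0}, {"x": 0, "y": 0, "z": 0, "rx": 0, "ry": 0, "rz": 0}]}}

```text
t: 20.65
eef_pos: [655.6, 0.9, 177.5]
tcp_rot: [3.142, 0.0, -0.001]
ft_force: [-0.2, -1.0, -0.9]
opening: 0.301
grip_force: 30.0
```

{"name": "step_arm", "arguments": {"plan": [{"x": -0.4, "y": -0.3, "z": 0, "rx": 0, "ry": 0, "rz": 0}, {"x": -0.8, "y": -0.65, "z": 0, "rx": 0, "ry": 0, "rz": 0}, {"x": -0.9, "y": -0.7, "z": 0, "rx": 0, "ry": 0, "rz": 0}, {"x": -0.9, "y": -0.7, "z": 0, "rx": 0, "ry": 0, "rz": 0}, {"x": -0.9, "y": -0.7, "z": 0, "rx": 0, "ry": 0, "rz": 0}, {"x": -0.9, "y": -0.7, "z": 0, "rx": 0, "ry": 0, "rz": 0}, {"x": -0.9, "y": -0.7, "z": 0, "rx": 0, "ry": 0, "rz": 0}, {"x": -0.8, "y": -0.7, "z": 0, "rx": 0, "ry": 0, "rz": 0}, {"x": -0.5, "y": -0.5, "z": 0, "rx": 0, "ry": 0, "rz": 0}, {"x": -0.3, "y": -0.23, "z": 0, "rx": 0, "ry": 0, "rz": 0}]}}

```text
t: 21.48
eef_pos: [471.6, 149.2, 177.1]
tcp_rot: [3.141, 0.002, 0.0]
ft_force: [-0.1, -0.2, -0.3]
opening: 0.298
grip_force: 30.0
```

```bash
python3 - <<'E'
from m import *
c=cam("wrist"); cv2.imwrite("pics/w4.png",c["image"][:,:,::-1]); W=cloud(c); e=state()["eef_pos"]; print(e.round(1))
print("wheel",band(W,474,147.8,36,28,36)); print("tip",band(W,474,147.8,25,45,55)); 
print("flange",band(W,e[0],e[1],35,e[2]-4,e[2]+1));print("hub",band(W,e[0],e[1],18,e[2]+3,e[2]+9))
E
```

```text
[471.2 149.3 177.3]
wheel (1909, [476.7, 150.0, 32.0], [477.2, 150.0, 32.6], [48.6, 52.8, 7.9])
tip (114, [473.7, 147.7, 48.5], [474.4, 147.6, 47.9], [11.8, 12.1, 6.9])
flange (2407, [472.6, 150.7, 175.7], [479.1, 150.7, 175.2], [50.8, 49.0, 5.0])
hub (1453, [472.6, 150.0, 183.3], [473.4, 150.5, 183.0], [30.8, 30.2, 6.0])
```

View pics/w4.png

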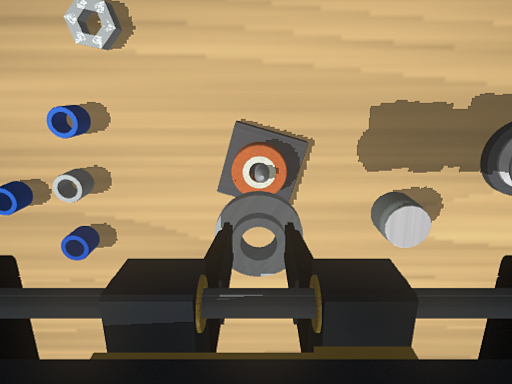

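The wrist view shows the collar held level, hub up, at (258,237). The wheel is seated on the short post at (260,172).

{"name": "step_arm", "arguments": {"plan": [{"x": 0.05, "y": 0.09, "z": 0.6, "rx": 0, "ry": 0, "rz": 0}, {"x": 0, "y": 0, "z": 0.6, "rx": 0, "ry": 0, "rz": 0}, {"x": 0, "y": 0, "z": 0.6, "rx": 0, "ry": 0, "rz": 0}, {"x": 0, "y": 0, "z": 0.6, "rx": 0, "ry": 0, "rz": 0}, {"x": 0, "y": 0, "z": 0.6, "rx": 0, "ry": 0, "rz": 0}, {"x": 0, "y": 0, "z": 0.4, "rx": 0, "ry": 0, "rz": 0}, {"x": 0, "y": 0, "z": 0.2, "rx": 0, "ry": 0, "rz": 0}, {"x": 0, "y": 0, "z": 0, "rx": 0, "ry": 0, "rz": 0}, {"x": 0, "y": 0, "z": 0, "rx": 0, "ry": 0, "rz": 0}, {"x": 0, "y": 0, "z": 0, "rx": 0, "ry": 0, "rz": 0}]}}

```text
t: 22.37
eef_pos: [475.2, 145.8, 88.6]
tcp_rot: [-3.142, -0.001, -0.001]
ft_force: [0.6, -0.6, -0.5]
opening: 0.299
grip_force: 30.0
```

{"name": "step_arm", "arguments": {"plan": [{"x": 0, "y": 0, "z": 0.2, "rx": 0, "ry": 0, "rz": 0}, {"x": 0, "y": 0, "z": 0.2, "rx": 0, "ry": 0, "rz": 0}, {"x": 0, "y": 0, "z": 0.2, "rx": 0, "ry": 0, "rz": 0}, {"x": 0, "y": 0, "z": 0.2, "rx": 0, "ry": 0, "rz": 0}, {"x": 0, "y": 0, "z": 0.2, "rx": 0, "ry": 0, "rz": 0}, {"x": 0, "y": 0, "z": 0.2, "rx": 0, "ry": 0, "rz": 0}, {"x": 0, "y": 0, "z": 0.2, "rx": 0, "ry": 0, "rz": 0}, {"x": 0, "y": 0, "z": 0.2, "rx": 0, "ry": 0, "rz": 0}, {"x": 0, "y": 0, "z": 0.15, "rx": 0, "ry": 0, "rz": 0}, {"x": 0, "y": 0, "z": 0, "rx": 0, "ry": 0, "rz": 0}]}}

```text
t: 23.2
eef_pos: [474.5, 145.7, 43.5]
tcp_rot: [3.141, 0.001, -0.001]
ft_force: [-0.5, -0.2, -0.2]
opening: 0.303
grip_force: 30.0
```

{"name": "step_arm", "arguments": {"plan": [{"x": 0, "y": 0, "z": 0, "rx": 0, "ry": 0, "rz": 0}, {"x": 0, "y": 0, "z": 0, "rx": 0, "ry": 0, "rz": 0}, {"x": 0, "y": 0, "z": 0, "rx": 0, "ry": 0, "rz": 0}, {"x": 0, "y": 0, "z": 0, "rx": 0, "ry": 0, "rz": 0}, {"x": 0, "y": 0, "z": -0.6, "rx": 0, "ry": 0, "rz": 0}, {"x": 0, "y": 0, "z": -0.8, "rx": 0, "ry": 0, "rz": 0}, {"x": 0, "y": 0, "z": -0.8, "rx": 0, "ry": 0, "rz": 0}, {"x": 0, "y": 0, "z": -0.8, "rx": 0, "ry": 0, "rz": 0}, {"x": 0, "y": 0, "z": -0.8, "rx": 0, "ry": 0, "rz": 0}, {"x": 0, "y": 0, "z": -0.8, "rx": 0, "ry": 0, "rz": 0}], "jaw": 0}}

```text
t: 24.03
eef_pos: [474.6, 145.8, 160.6]
tcp_rot: [3.142, -0.0, -0.001]
ft_force: [1.3, 0.4, 0.5]
opening: 0.502
grip_force: 0.0
```

{"name": "step_arm", "arguments": {"plan": [{"x": -0.1, "y": -0.5, "z": 0, "rx": 0, "ry": 0, "rz": 0}, {"x": -0.1, "y": -0.9, "z": 0, "rx": 0, "ry": 0, "rz": 0}, {"x": -0.1, "y": -0.9, "z": 0, "rx": 0, "ry": 0, "rz": 0}, {"x": -0.1, "y": -0.9, "z": 0, "rx": 0, "ry": 0, "rz": 0}, {"x": -0.1, "y": -0.9, "z": 0, "rx": 0, "ry": 0, "rz": 0}, {"x": -0.1, "y": -0.9, "z": 0, "rx": 0, "ry": 0, "rz": 0}, {"x": -0.1, "y": -0.9, "z": 0, "rx": 0, "ry": 0, "rz": 0}, {"x": -0.08, "y": -0.9, "z": 0, "rx": 0, "ry": 0, "rz": 0}, {"x": 0, "y": -0.7, "z": 0, "rx": 0, "ry": 0, "rz": 0}, {"x": 0, "y": -0.36, "z": 0, "rx": 0, "ry": 0, "rz": 0}]}}

```text
t: 24.87
eef_pos: [455.2, 344.1, 159.4]
tcp_rot: [-3.141, -0.0, 0.0]
ft_force: [-0.9, -0.2, -0.2]
opening: 0.5
grip_force: 0.0
```

```bash
python3 - <<'E'
from m import *
c=cam("wrist"); cv2.imwrite("pics/w5.png",c["image"][:,:,::-1]); W=cloud(c); print(state()["eef_pos"].round(1))
print("sleeve",band(W,456,342,24,22,30)); 
for p in [(520,335),(441,410),(389,344)]: print("b",band(W,*p,24,22,30))
W=cloud(cam("top")); print("collar flange",band(W,473.8,147.8,40,36,44),"hub",band(W,473.8,147.8,40,45,53))
print("tin",band(W,421,5,40,40,50)); print("nut",band(W,607,301,40,11,21))
E
```

```text
[455.4 344.5 159.4]
sleeve (476, [455.8, 341.8, 25.3], [456.1, 341.9, 26.2], [29.1, 29.3, 6.7])
b (530, [520.7, 335.8, 25.6], [521.1, 336.0, 26.5], [29.3, 29.2, 6.8])
b (477, [442.1, 410.2, 25.4], [442.5, 410.1, 26.2], [29.2, 29.5, 6.7])
b (440, [390.5, 345.6, 25.4], [391.0, 345.4, 26.0], [29.4, 29.0, 6.7])
collar flange (167, [474.3, 147.5, 40.0], [474.3, 146.7, 40.0], [47.6, 48.4, 7.9]) hub (64, [475.4, 147.7, 48.5], [473.8, 146.9, 48.0], [27.7, 28.0, 6.0])
tin (204, [421.3, 5.0, 44.7], [421.1, 4.7, 45.3], [41.4, 41.6, 8.9])
nut (135, [606.6, 302.0, 15.7], [607.2, 301.5, 15.9], [41.3, 43.1, 9.2])
```

View pics/w5.png

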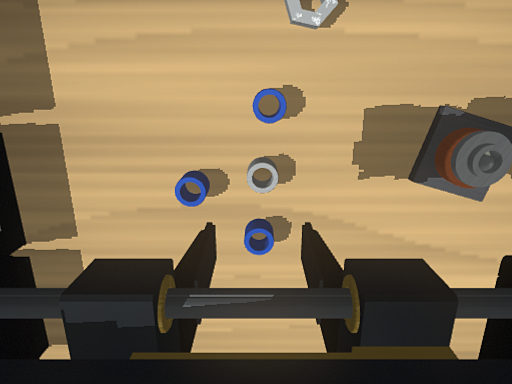

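The wrist view shows the grey sleeve at (262,177) between the blue tubes, measured at (455.8,341.8). There is clear room for the half-open fingers, and the collar is seated.

{"name": "step_arm", "arguments": {"plan": [{"x": 0.02, "y": 0.1, "z": 0.8, "rx": 0, "ry": 0, "rz": 0}, {"x": 0, "y": 0, "z": 0.8, "rx": 0, "ry": 0, "rz": 0}, {"x": 0, "y": 0, "z": 0.8, "rx": 0, "ry": 0, "rz": 0}, {"x": 0, "y": 0, "z": 0.8, "rx": 0, "ry": 0, "rz": 0}, {"x": 0, "y": 0, "z": 0.8, "rx": 0, "ry": 0, "rz": 0}, {"x": 0, "y": 0, "z": 0.7, "rx": 0, "ry": 0, "rz": 0}, {"x": 0, "y": 0, "z": 0.7, "rx": 0, "ry": 0, "rz": 0}, {"x": 0, "y": 0, "z": 0.5, "rx": 0, "ry": 0, "rz": 0}, {"x": 0, "y": 0, "z": 0.2, "rx": 0, "ry": 0, "rz": 0}, {"x": 0, "y": 0, "z": 0, "rx": 0, "ry": 0, "rz": 0}]}}

```text
t: 25.8
eef_pos: [455.8, 338.7, 6.1]
tcp_rot: [3.141, 0.002, -0.002]
ft_force: [0.1, -0.5, -0.3]
opening: 0.498
grip_force: 0.0
```

{"name": "step_arm", "arguments": {"plan": [{"x": 0, "y": 0, "z": 0, "rx": 0, "ry": 0, "rz": 0}, {"x": 0, "y": 0, "z": 0, "rx": 0, "ry": 0, "rz": 0}, {"x": 0, "y": 0, "z": 0, "rx": 0, "ry": 0, "rz": 0}, {"x": 0, "y": 0, "z": 0, "rx": 0, "ry": 0, "rz": 0}, {"x": 0, "y": 0, "z": 0, "rx": 0, "ry": 0, "rz": 0}, {"x": 0, "y": 0, "z": 0, "rx": 0, "ry": 0, "rz": 0}, {"x": 0, "y": 0, "z": 0, "rx": 0, "ry": 0, "rz": 0}, {"x": 0, "y": 0, "z": 0, "rx": 0, "ry": 0, "rz": 0}, {"x": 0, "y": 0, "z": 0, "rx": 0, "ry": 0, "rz": 0}, {"x": 0, "y": 0, "z": 0, "rx": 0, "ry": 0, "rz": 0}], "jaw": 1}}

```text
t: 26.63
eef_pos: [456.4, 340.0, 7.7]
tcp_rot: [-3.141, -0.001, -0.001]
ft_force: [1.3, -2.3, 6.9]
opening: 0.305
grip_force: 30.0
```

{"name": "step_arm", "arguments": {"plan": [{"x": 0, "y": 0, "z": -0.5, "rx": 0, "ry": 0, "rz": 0}, {"x": 0, "y": 0, "z": -0.9, "rx": 0, "ry": 0, "rz": 0}, {"x": 0, "y": 0, "z": -0.9, "rx": 0, "ry": 0, "rz": 0}, {"x": 0, "y": 0, "z": -0.9, "rx": 0, "ry": 0, "rz": 0}, {"x": 0, "y": 0, "z": -0.9, "rx": 0, "ry": 0, "rz": 0}, {"x": 0, "y": 0, "z": -0.9, "rx": 0, "ry": 0, "rz": 0}, {"x": 0, "y": 0, "z": -0.9, "rx": 0, "ry": 0, "rz": 0}, {"x": 0, "y": 0.3, "z": -0.8, "rx": 0, "ry": 0, "rz": 0}, {"x": 0, "y": 0.7, "z": -0.3, "rx": 0, "ry": 0, "rz": 0}, {"x": 0, "y": 1, "z": 0, "rx": 0, "ry": 0, "rz": 0}]}}

```text
t: 27.47
eef_pos: [456.4, 290.6, 184.0]
tcp_rot: [-3.14, -0.004, 0.001]
ft_force: [1.6, 0.3, -1.2]
opening: 0.306
grip_force: 30.0
```

{"name": "step_arm", "arguments": {"plan": [{"x": 0.1, "y": 1, "z": 0, "rx": 0, "ry": 0, "rz": 0}, {"x": 0.1, "y": 1, "z": 0, "rx": 0, "ry": 0, "rz": 0}, {"x": 0.1, "y": 1, "z": 0, "rx": 0, "ry": 0, "rz": 0}, {"x": 0.1, "y": 1, "z": 0, "rx": 0, "ry": 0, "rz": 0}, {"x": 0.1, "y": 1, "z": 0, "rx": 0, "ry": 0, "rz": 0}, {"x": 0.1, "y": 1, "z": 0, "rx": 0, "ry": 0, "rz": 0}, {"x": 0.1, "y": 1, "z": 0, "rx": 0, "ry": 0, "rz": 0}, {"x": 0.1, "y": 1, "z": 0, "rx": 0, "ry": 0, "rz": 0}, {"x": 0.1, "y": 1, "z": 0, "rx": 0, "ry": 0, "rz": 0}, {"x": 0.1, "y": 1, "z": 0, "rx": 0, "ry": 0, "rz": 0}]}}

```text
t: 28.3
eef_pos: [480.4, 38.7, 182.0]
tcp_rot: [3.141, -0.0, -0.001]
ft_force: [0.8, 0.1, -1.1]
opening: 0.309
grip_force: 30.0
```

{"name": "step_arm", "arguments": {"plan": [{"x": 0, "y": 1, "z": 0, "rx": 0, "ry": 0, "rz": 0}, {"x": 0, "y": 1, "z": 0, "rx": 0, "ry": 0, "rz": 0}, {"x": 0, "y": 1, "z": 0, "rx": 0, "ry": 0, "rz": 0}, {"x": 0, "y": 1, "z": 0, "rx": 0, "ry": 0, "rz": 0}, {"x": 0, "y": 1, "z": 0, "rx": 0, "ry": 0, "rz": 0}, {"x": 0, "y": 0.9, "z": 0, "rx": 0, "ry": 0, "rz": 0}, {"x": 0, "y": 0.6, "z": 0, "rx": 0, "ry": 0, "rz": 0}, {"x": 0, "y": 0, "z": 0, "rx": 0, "ry": 0, "rz": 0}, {"x": 0, "y": 0, "z": 0, "rx": 0, "ry": 0, "rz": 0}, {"x": 0, "y": 0, "z": 0, "rx": 0, "ry": 0, "rz": 0}]}}

```text
t: 29.13
eef_pos: [480.2, -122.1, 181.9]
tcp_rot: [-3.141, 0.0, -0.001]
ft_force: [0.4, 0.3, -0.7]
opening: 0.303
grip_force: 30.0
```

```bash
python3 - <<'E'
from m import *
c=cam("wrist"); cv2.imwrite("pics/w6.png",c["image"][:,:,::-1]); W=cloud(c); e=state()["eef_pos"]; print(e.round(1))
print("tip",band(W,482.5,-122.7,20,65,78)); print("pulley",band(W,482.5,-122.7,36,30,38))
print("held",band(W,e[0],e[1],19,e[2]+15,e[2]+23))
E
```

```text
[ 480.3 -121.8  181.9]
tip (180, [483.0, -122.8, 69.3], [483.6, -122.7, 68.8], [13.1, 12.4, 8.5])
pulley (2490, [482.9, -121.6, 33.9], [484.4, -121.4, 34.5], [60.0, 59.8, 7.9])
held (1749, [479.6, -121.3, 200.9], [480.8, -120.7, 200.4], [30.0, 31.6, 7.9])
```

View pics/w6.png

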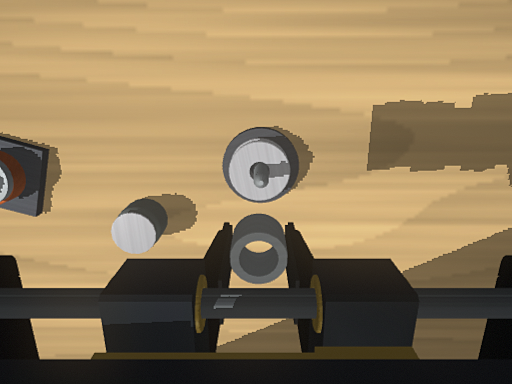

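The wrist view shows the sleeve held at (259,247), with the pulley seated on the tall post at (260,172).

{"name": "step_arm", "arguments": {"plan": [{"x": 0.12, "y": 0.06, "z": 0.6, "rx": 0, "ry": 0, "rz": 0}, {"x": 0, "y": 0, "z": 0.6, "rx": 0, "ry": 0, "rz": 0}, {"x": 0, "y": 0, "z": 0.6, "rx": 0, "ry": 0, "rz": 0}, {"x": 0, "y": 0, "z": 0.6, "rx": 0, "ry": 0, "rz": 0}, {"x": 0, "y": 0, "z": 0.6, "rx": 0, "ry": 0, "rz": 0}, {"x": 0, "y": 0, "z": 0.4, "rx": 0, "ry": 0, "rz": 0}, {"x": 0, "y": 0, "z": 0.2, "rx": 0, "ry": 0, "rz": 0}, {"x": 0, "y": 0, "z": 0, "rx": 0, "ry": 0, "rz": 0}, {"x": 0, "y": 0, "z": 0, "rx": 0, "ry": 0, "rz": 0}, {"x": 0, "y": 0, "z": 0, "rx": 0, "ry": 0, "rz": 0}]}}

```text
t: 30.02
eef_pos: [483.8, -124.2, 92.5]
tcp_rot: [3.141, -0.001, -0.001]
ft_force: [-0.9, 0.1, -1.3]
opening: 0.304
grip_force: 30.0
```

{"name": "step_arm", "arguments": {"plan": [{"x": 0, "y": 0, "z": 0.25, "rx": 0, "ry": 0, "rz": 0}, {"x": 0, "y": 0, "z": 0.25, "rx": 0, "ry": 0, "rz": 0}, {"x": 0, "y": 0, "z": 0.25, "rx": 0, "ry": 0, "rz": 0}, {"x": 0, "y": 0, "z": 0.25, "rx": 0, "ry": 0, "rz": 0}, {"x": 0, "y": 0, "z": 0.25, "rx": 0, "ry": 0, "rz": 0}, {"x": 0, "y": 0, "z": 0.25, "rx": 0, "ry": 0, "rz": 0}, {"x": 0, "y": 0, "z": 0.25, "rx": 0, "ry": 0, "rz": 0}, {"x": 0, "y": 0, "z": 0.2, "rx": 0, "ry": 0, "rz": 0}, {"x": 0, "y": 0, "z": 0.05, "rx": 0, "ry": 0, "rz": 0}, {"x": 0, "y": 0, "z": 0, "rx": 0, "ry": 0, "rz": 0}]}}

```text
t: 30.85
eef_pos: [483.3, -124.2, 41.7]
tcp_rot: [-3.142, 0.0, -0.001]
ft_force: [-0.3, -0.1, -0.5]
opening: 0.308
grip_force: 30.0
```

{"name": "step_arm", "arguments": {"plan": [{"x": 0, "y": 0, "z": 0, "rx": 0, "ry": 0, "rz": 0}, {"x": 0, "y": 0, "z": 0, "rx": 0, "ry": 0, "rz": 0}, {"x": 0, "y": 0, "z": 0, "rx": 0, "ry": 0, "rz": 0}, {"x": 0, "y": 0, "z": 0, "rx": 0, "ry": 0, "rz": 0}, {"x": 0, "y": 0, "z": -0.6, "rx": 0, "ry": 0, "rz": 0}, {"x": 0, "y": 0, "z": -0.8, "rx": 0, "ry": 0, "rz": 0}, {"x": 0, "y": 0, "z": -0.8, "rx": 0, "ry": 0, "rz": 0}, {"x": 0, "y": 0, "z": -0.9, "rx": 0, "ry": 0, "rz": 0}, {"x": 0, "y": 0, "z": -0.9, "rx": 0, "ry": 0, "rz": 0}, {"x": 0, "y": 0, "z": -0.9, "rx": 0, "ry": 0, "rz": 0}], "jaw": -1}}

```text
t: 31.68
eef_pos: [483.3, -124.1, 165.5]
tcp_rot: [3.142, -0.0, -0.001]
ft_force: [0.6, 0.3, -0.4]
opening: 0.95
grip_force: 0.0
```

{"name": "step_arm", "arguments": {"plan": [{"x": 0.3, "y": -1, "z": 0, "rx": 0, "ry": 0, "rz": 0}, {"x": 0.3, "y": -1, "z": 0, "rx": 0, "ry": 0, "rz": 0}, {"x": 0.3, "y": -1, "z": 0, "rx": 0, "ry": 0, "rz": 0}, {"x": 0.3, "y": -1, "z": 0, "rx": 0, "ry": 0, "rz": 0}, {"x": 0.3, "y": -1, "z": 0, "rx": 0, "ry": 0, "rz": 0}, {"x": 0.3, "y": -1, "z": 0, "rx": 0, "ry": 0, "rz": 0}, {"x": 0.3, "y": -1, "z": 0, "rx": 0, "ry": 0, "rz": 0}, {"x": 0.3, "y": -1, "z": 0, "rx": 0, "ry": 0, "rz": 0}, {"x": 0.3, "y": -1, "z": 0, "rx": 0, "ry": 0, "rz": 0}, {"x": 0.3, "y": -1, "z": 0, "rx": 0, "ry": 0, "rz": 0}]}}

```text
t: 32.52
eef_pos: [558.9, 127.1, 164.3]
tcp_rot: [3.141, -0.0, -0.001]
ft_force: [-0.2, 0.2, 0.1]
opening: 1.0
grip_force: 0.0
```

{"name": "step_arm", "arguments": {"plan": [{"x": 0.3, "y": -1, "z": 0, "rx": 0, "ry": 0, "rz": 0}, {"x": 0.3, "y": -1, "z": 0, "rx": 0, "ry": 0, "rz": 0}, {"x": 0.3, "y": -1, "z": 0, "rx": 0, "ry": 0, "rz": 0}, {"x": 0.3, "y": -1, "z": 0, "rx": 0, "ry": 0, "rz": 0}, {"x": 0.3, "y": -1, "z": 0, "rx": 0, "ry": 0, "rz": 0}, {"x": 0.3, "y": -1, "z": 0, "rx": 0, "ry": 0, "rz": 0}, {"x": 0.15, "y": -0.7, "z": 0, "rx": 0, "ry": 0, "rz": 0}, {"x": 0, "y": -0.3, "z": 0, "rx": 0, "ry": 0, "rz": 0}, {"x": 0, "y": 0, "z": 0, "rx": 0, "ry": 0, "rz": 0}, {"x": 0, "y": 0, "z": 0, "rx": 0, "ry": 0, "rz": 0}]}}

```text
t: 33.35
eef_pos: [607.3, 300.2, 164.0]
tcp_rot: [3.141, 0.001, -0.001]
ft_force: [-0.3, -0.4, -0.8]
opening: 1.0
grip_force: 0.0
```

```bash
python3 - <<'E'
from m import *
from scipy.spatial import ConvexHull
c=cam("wrist"); cv2.imwrite("pics/w7.png",c["image"][:,:,::-1]); W=cloud(c); print(state()["eef_pos"].round(1),state()["joints"].round(2))
s=W[(np.linalg.norm(W[:,:,:2]-[607,302],axis=2)<36)&(W[:,:,2]>13)&(W[:,:,2]<20)][:,:2]
print("nut",band(W,607,302,36,13,20))
a=np.radians(np.arange(0,180,1)); p=s@np.array([np.cos(a),np.sin(a)]); w=np.ptp(p,axis=0); k=w.reshape(3,60).sum(0)
print("flat normal deg mod 60",k.argmin(),k.min()/3,k.max()/3)
W=cloud(cam("top")); print("sleeve",band(W,482.5,-122.7,20,56,64),"pulley",band(W,482.5,-122.7,40,30,38))
E
```

```text
[607.4 299.7 164.3] [ 0.36  0.61  1.47 -0.    1.06  1.93]
nut (1100, [608.8, 301.5, 15.9], [609.0, 301.9, 16.5], [43.4, 44.1, 5.7])
flat normal deg mod 60 48 40.31087334479252 45.49386358106273
sleeve (58, [480.1, -122.6, 60.5], [480.3, -122.3, 60.0], [27.4, 28.0, 6.8]) pulley (249, [480.9, -121.3, 34.0], [481.4, -119.5, 34.0], [56.5, 57.1, 7.9])
```

View pics/w7.png

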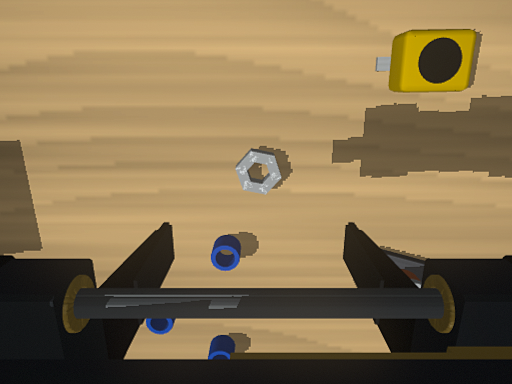

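The wrist view shows the nut at (260,171), centre (608.8,301.5), with the nearest flat normal at 108°. I'll turn the yaw by +18° to match. The sleeve is seated, with its top at 60.

{"name": "step_arm", "arguments": {"plan": [{"x": 0.05, "y": -0.06, "z": 0.8, "rx": 0, "ry": 0, "rz": 0}, {"x": 0, "y": 0, "z": 0.8, "rx": 0, "ry": 0, "rz": -0.8}, {"x": 0, "y": 0, "z": 0.8, "rx": 0, "ry": 0, "rz": -0.8}, {"x": 0, "y": 0, "z": 0.8, "rx": 0, "ry": 0, "rz": -0.8}, {"x": 0, "y": 0, "z": 0.8, "rx": 0, "ry": 0, "rz": -0.74}, {"x": 0, "y": 0, "z": 0.8, "rx": 0, "ry": 0, "rz": 0}, {"x": 0, "y": 0, "z": 0.7, "rx": 0, "ry": 0, "rz": 0}, {"x": 0, "y": 0, "z": 0.6, "rx": 0, "ry": 0, "rz": 0}, {"x": 0, "y": 0, "z": 0.25, "rx": 0, "ry": 0, "rz": 0}, {"x": 0, "y": 0, "z": 0, "rx": 0, "ry": 0, "rz": 0}]}}

```text
t: 34.28
eef_pos: [608.5, 301.0, 4.4]
tcp_rot: [3.141, 0.002, 0.312]
ft_force: [-0.2, 0.4, -0.5]
opening: 1.0
grip_force: 0.0
```

{"name": "step_arm", "arguments": {"plan": [{"x": 0, "y": 0, "z": 0, "rx": 0, "ry": 0, "rz": 0}, {"x": 0, "y": 0, "z": 0, "rx": 0, "ry": 0, "rz": 0}, {"x": 0, "y": 0, "z": 0, "rx": 0, "ry": 0, "rz": 0}, {"x": 0, "y": 0, "z": 0, "rx": 0, "ry": 0, "rz": 0}, {"x": 0, "y": 0, "z": 0, "rx": 0, "ry": 0, "rz": 0}, {"x": 0, "y": 0, "z": 0, "rx": 0, "ry": 0, "rz": 0}, {"x": 0, "y": 0, "z": 0, "rx": 0, "ry": 0, "rz": 0}, {"x": 0, "y": 0, "z": 0, "rx": 0, "ry": 0, "rz": 0}, {"x": 0, "y": 0, "z": 0, "rx": 0, "ry": 0, "rz": 0}, {"x": 0, "y": 0, "z": 0, "rx": 0, "ry": 0, "rz": 0}], "jaw": 1}}

```text
t: 35.12
eef_pos: [608.9, 302.1, 5.6]
tcp_rot: [3.141, 0.0, 0.313]
ft_force: [0.2, 0.3, 0.9]
opening: 0.421
grip_force: 30.0
```

{"name": "step_arm", "arguments": {"plan": [{"x": 0, "y": 0, "z": 0, "rx": 0, "ry": 0, "rz": 0}, {"x": 0, "y": 0, "z": 0, "rx": 0, "ry": 0, "rz": 0}, {"x": 0, "y": 0, "z": 0, "rx": 0, "ry": 0, "rz": 0}, {"x": 0, "y": 0, "z": 0, "rx": 0, "ry": 0, "rz": 0}, {"x": 0, "y": 0, "z": -0.2, "rx": 0, "ry": 0, "rz": 0}, {"x": 0, "y": 0, "z": -0.3, "rx": 0, "ry": 0, "rz": 0}, {"x": 0, "y": 0, "z": -0.5, "rx": 0, "ry": 0, "rz": 0}, {"x": 0, "y": 0, "z": 0, "rx": 0, "ry": 0, "rz": 0}, {"x": 0, "y": 0, "z": 0, "rx": 0, "ry": 0, "rz": 0}, {"x": 0, "y": 0, "z": 0, "rx": 0, "ry": 0, "rz": 0}]}}

```text
t: 35.95
eef_pos: [608.9, 302.2, 30.9]
tcp_rot: [3.142, -0.0, 0.313]
ft_force: [-0.1, -0.4, -1.2]
opening: 0.42
grip_force: 30.0
```

{"name": "step_arm", "arguments": {"plan": [{"x": 0, "y": 0, "z": -0.8, "rx": 0, "ry": 0, "rz": 0}, {"x": 0, "y": 0, "z": -0.9, "rx": 0, "ry": 0, "rz": 0.5}, {"x": 0, "y": 0, "z": -0.9, "rx": 0, "ry": 0, "rz": 0.5}, {"x": 0, "y": 0, "z": -0.9, "rx": 0, "ry": 0, "rz": 0.5}, {"x": 0, "y": 0, "z": -0.9, "rx": 0, "ry": 0, "rz": 0.5}, {"x": 0, "y": 0, "z": -0.9, "rx": 0, "ry": 0, "rz": 0.5}, {"x": 0, "y": 0, "z": -0.5, "rx": 0, "ry": 0, "rz": 0.5}, {"x": 0, "y": 0, "z": -0.3, "rx": 0, "ry": 0, "rz": 0.14}, {"x": 0, "y": 0.4, "z": 0, "rx": 0, "ry": 0, "rz": 0}, {"x": 0, "y": 0.8, "z": 0, "rx": 0, "ry": 0, "rz": 0}]}}

```text
t: 36.78
eef_pos: [608.4, 272.7, 182.2]
tcp_rot: [3.142, 0.001, 0.002]
ft_force: [0.7, 0.1, -1.3]
opening: 0.416
grip_force: 30.0
```

{"name": "step_arm", "arguments": {"plan": [{"x": -0.3, "y": 1, "z": 0, "rx": 0, "ry": 0, "rz": 0}, {"x": -0.3, "y": 1, "z": 0, "rx": 0, "ry": 0, "rz": 0}, {"x": -0.3, "y": 1, "z": 0, "rx": 0, "ry": 0, "rz": 0}, {"x": -0.3, "y": 1, "z": 0, "rx": 0, "ry": 0, "rz": 0}, {"x": -0.3, "y": 1, "z": 0, "rx": 0, "ry": 0, "rz": 0}, {"x": -0.3, "y": 1, "z": 0, "rx": 0, "ry": 0, "rz": 0}, {"x": -0.3, "y": 1, "z": 0, "rx": 0, "ry": 0, "rz": 0}, {"x": -0.3, "y": 1, "z": 0, "rx": 0, "ry": 0, "rz": 0}, {"x": -0.3, "y": 1, "z": 0, "rx": 0, "ry": 0, "rz": 0}, {"x": -0.3, "y": 1, "z": 0, "rx": 0, "ry": 0, "rz": 0}]}}

```text
t: 37.62
eef_pos: [532.2, 20.6, 181.8]
tcp_rot: [3.142, 0.002, 0.0]
ft_force: [-0.1, 0.1, -1.0]
opening: 0.419
grip_force: 30.0
```

{"name": "step_arm", "arguments": {"plan": [{"x": -0.4, "y": 1, "z": 0, "rx": 0, "ry": 0, "rz": 0}, {"x": -0.4, "y": 1, "z": 0, "rx": 0, "ry": 0, "rz": 0}, {"x": -0.4, "y": 1, "z": 0, "rx": 0, "ry": 0, "rz": 0}, {"x": -0.4, "y": 1, "z": 0, "rx": 0, "ry": 0, "rz": 0}, {"x": -0.4, "y": 0.9, "z": 0, "rx": 0, "ry": 0, "rz": 0}, {"x": -0.06, "y": 0.6, "z": 0, "rx": 0, "ry": 0, "rz": 0}, {"x": 0, "y": 0.3, "z": 0, "rx": 0, "ry": 0, "rz": 0}, {"x": 0, "y": 0, "z": 0, "rx": 0, "ry": 0, "rz": 0}, {"x": 0, "y": 0, "z": 0, "rx": 0, "ry": 0, "rz": 0}, {"x": 0, "y": 0, "z": 0, "rx": 0, "ry": 0, "rz": 0}]}}

```text
t: 38.45
eef_pos: [481.9, -122.0, 182.7]
tcp_rot: [-3.141, 0.001, -0.0]
ft_force: [-0.8, -0.8, -0.0]
opening: 0.424
grip_force: 30.0
```

```bash
python3 - <<'E'
from m import *
c=cam("wrist"); cv2.imwrite("pics/w8.png",c["image"][:,:,::-1]); W=cloud(c); e=state()["eef_pos"]; print(e.round(1))
print("tip",band(W,482.5,-122.7,7.5,64,78)); print("sleeve",band(W,482.5,-122.7,22,56,64))
print("held",band(W,e[0],e[1],26,e[2]+7,e[2]+14))
E
```

```text
[ 482.  -121.9  182.8]
tip (186, [482.6, -122.7, 68.9], [483.6, -122.7, 68.7], [13.8, 12.5, 9.6])
sleeve (546, [482.9, -122.8, 60.0], [483.6, -122.8, 60.2], [29.2, 29.1, 7.8])
held (3834, [481.8, -121.8, 193.3], [482.5, -120.6, 193.6], [45.5, 46.6, 6.9])
```

View pics/w8.png

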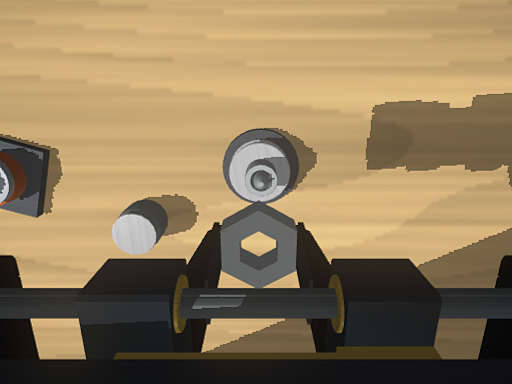

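The wrist view shows the nut held level at (258,247) and the seated sleeve with the post tip at (261,180).

{"name": "step_arm", "arguments": {"plan": [{"x": 0.04, "y": 0.04, "z": 0.6, "rx": 0, "ry": 0, "rz": 0}, {"x": 0, "y": 0, "z": 0.6, "rx": 0, "ry": 0, "rz": 0}, {"x": 0, "y": 0, "z": 0.6, "rx": 0, "ry": 0, "rz": 0}, {"x": 0, "y": 0, "z": 0.6, "rx": 0, "ry": 0, "rz": 0}, {"x": 0, "y": 0, "z": 0.6, "rx": 0, "ry": 0, "rz": 0}, {"x": 0, "y": 0, "z": 0.4, "rx": 0, "ry": 0, "rz": 0}, {"x": 0, "y": 0, "z": 0.2, "rx": 0, "ry": 0, "rz": 0}, {"x": 0, "y": 0, "z": 0, "rx": 0, "ry": 0, "rz": 0}, {"x": 0, "y": 0, "z": 0, "rx": 0, "ry": 0, "rz": 0}, {"x": 0, "y": 0, "z": 0, "rx": 0, "ry": 0, "rz": 0}]}}

```text
t: 39.33
eef_pos: [483.3, -123.7, 93.8]
tcp_rot: [3.141, -0.001, -0.001]
ft_force: [-1.0, 0.7, -1.1]
opening: 0.415
grip_force: 30.0
```

{"name": "step_arm", "arguments": {"plan": [{"x": 0, "y": 0, "z": 0.15, "rx": 0, "ry": 0, "rz": 0}, {"x": 0, "y": 0, "z": 0.15, "rx": 0, "ry": 0, "rz": 0}, {"x": 0, "y": 0, "z": 0.15, "rx": 0, "ry": 0, "rz": 0}, {"x": 0, "y": 0, "z": 0.15, "rx": 0, "ry": 0, "rz": 0}, {"x": 0, "y": 0, "z": 0.15, "rx": 0, "ry": 0, "rz": 0}, {"x": 0, "y": 0, "z": 0.15, "rx": 0, "ry": 0, "rz": 0}, {"x": 0, "y": 0, "z": 0.1, "rx": 0, "ry": 0, "rz": 0}, {"x": 0, "y": 0, "z": 0.05, "rx": 0, "ry": 0, "rz": 0}, {"x": 0, "y": 0, "z": 0, "rx": 0, "ry": 0, "rz": 0}, {"x": 0, "y": 0, "z": 0, "rx": 0, "ry": 0, "rz": 0}]}}

```text
t: 40.17
eef_pos: [483.0, -123.7, 66.8]
tcp_rot: [3.142, 0.0, -0.001]
ft_force: [-0.5, -0.4, -0.6]
opening: 0.417
grip_force: 30.0
```

Release, rise, and back off so that both stacks can be seen.

{"name": "step_arm", "arguments": {"plan": [{"x": 0, "y": 0, "z": 0, "rx": 0, "ry": 0, "rz": 0}, {"x": 0, "y": 0, "z": 0, "rx": 0, "ry": 0, "rz": 0}, {"x": 0, "y": 0, "z": 0, "rx": 0, "ry": 0, "rz": 0}, {"x": 0, "y": 0, "z": 0, "rx": 0, "ry": 0, "rz": 0}, {"x": 0, "y": 0, "z": -0.6, "rx": 0, "ry": 0, "rz": 0}, {"x": 0, "y": 0, "z": -0.8, "rx": 0, "ry": 0, "rz": 0}, {"x": 0, "y": 0, "z": -0.8, "rx": 0, "ry": 0, "rz": 0}, {"x": 0, "y": 0, "z": -0.8, "rx": 0, "ry": 0, "rz": 0}, {"x": 0, "y": 0, "z": -0.8, "rx": 0, "ry": 0, "rz": 0}, {"x": 0, "y": 0, "z": -0.8, "rx": 0, "ry": 0, "rz": 0}], "jaw": -1}}

```text
t: 41.0
eef_pos: [482.8, -123.6, 183.0]
tcp_rot: [3.141, -0.0, -0.001]
ft_force: [0.1, 0.7, -0.9]
opening: 0.992
grip_force: 0.0
```

{"name": "step_arm", "arguments": {"plan": [{"x": 0, "y": 0.8, "z": -0.4, "rx": 0, "ry": 0, "rz": 0}, {"x": 0, "y": 0.8, "z": 0, "rx": 0, "ry": 0, "rz": 0}, {"x": 0, "y": 0.8, "z": 0, "rx": 0, "ry": 0, "rz": 0}, {"x": 0, "y": 0.8, "z": 0, "rx": 0, "ry": 0, "rz": 0}, {"x": 0, "y": 0.8, "z": 0, "rx": 0, "ry": 0, "rz": 0}, {"x": 0, "y": 0.8, "z": 0, "rx": 0, "ry": 0, "rz": 0}, {"x": 0, "y": 0.8, "z": 0, "rx": 0, "ry": 0, "rz": 0}, {"x": 0, "y": 0.5, "z": 0, "rx": 0, "ry": 0, "rz": 0}, {"x": 0, "y": 0, "z": 0, "rx": 0, "ry": 0, "rz": 0}, {"x": 0, "y": 0, "z": 0, "rx": 0, "ry": 0, "rz": 0}]}}

```text
t: 41.83
eef_pos: [482.5, -276.2, 191.7]
tcp_rot: [-3.141, 0.0, -0.002]
ft_force: [0.2, 1.6, -0.4]
opening: 1.002
grip_force: 0.0
```

```bash
python3 - <<'E'
from m import *
c=cam("scene"); cv2.imwrite("pics/s9.png",cv2.resize(c["image"][90:260,130:380],None,fx=3,fy=3)[:,:,::-1]); c=cam("top"); W=cloud(c)
for n,x,y,r,h in [("nut",482.7,-122.7,30,76),("pulley",482.7,-122.7,40,34),("hub",473.8,147.8,25,48),("flange",473.8,147.8,35,40),("tin",421,5,40,45),("tape",709,149,50,36)]: print(n,band(W,x,y,r,h-4,h+4))
E
```

```text
nut (146, [479.9, -122.9, 76.1], [481.0, -122.5, 76.0], [43.3, 38.6, 7.0])
pulley (147, [480.9, -119.7, 34.1], [480.5, -112.2, 34.0], [56.4, 53.6, 7.1])
hub (70, [471.3, 146.7, 47.9], [474.1, 147.4, 47.7], [36.0, 30.1, 7.5])
flange (167, [472.8, 147.3, 40.1], [474.0, 146.7, 40.5], [50.2, 48.1, 7.6])
tin (202, [421.3, 4.9, 45.0], [421.0, 4.4, 45.1], [41.4, 41.7, 7.7])
tape (324, [708.4, 149.2, 36.0], [707.7, 150.1, 35.9], [48.1, 58.1, 7.9])
```

View pics/s9.png

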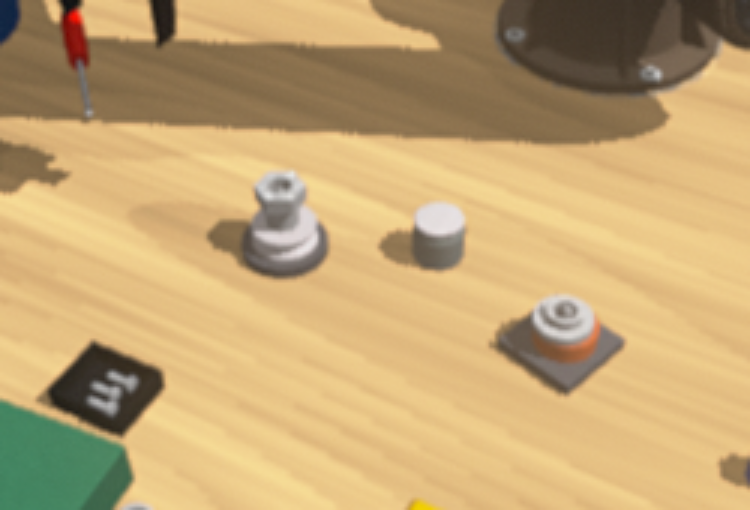

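The scene crop shows pulley, sleeve and nut stacked on the round foot (285,225) and wheel and collar on the square foot (563,335). All heights are right, and the tin and tape measure have not moved.

```bash
python3 -c "
from cell import *
print(job_done())"
```

```text
the job is handed in; nothing more can be done
None
```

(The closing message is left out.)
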